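# Return four sample-prep items to their outlined mats

## Robot

A 6-joint arm with a two-finger parallel gripper is mounted at the origin on a cart in front of the work surface, level with it; the furniture and walls round the work are solid. World frame = base frame: x ahead of the robot, y to its left, z up, the work surface at z = 0. Lengths are in m, angles in degrees, forces in N, time in s.
With the tool pointing down it reaches from about 0.4 to 0.825 m from the base axis. Payload 7 kg.
Tool frame: the origin (TCP) lies midway between the tips of the shut fingers; the grasp point (between the pads) lies r.grip_depth behind it (r.grip_depth is the distance from the TCP to the grasp point, in m); z points along the fingers, y is the direction in which the jaws open and shut (so a half turn about z gives the same grasp; the last joint's range is limited). The gripper opens to 88 mm and grips with 3 to 60 N. Pads are 19 mm wide; open, the fingers measure 130 mm over their backs; the gripper's body (78 mm by 193 mm) begins 47 mm behind the grasp point.
Start: joints at [92.023, 20.546, 0.682, 0, -70.136, -16.507], TCP at [0.169, 0.654, 0.227] pointing down, gripper open.
Joint ranges: [-176.03, 176.03], [-82.01, 121.73], [-58.28, 71.71], [-173.87, 95.51], [-174.79, -0.11], [-173.66, 173.66]. Speed limits (degrees/s): [136.94, 136.94, 172.46, 180, 180, 180].

## Interface

Orientations are given as [roll, pitch, yaw] about the fixed x, y, z axes, in that order (R = Rz(yaw) Ry(pitch) Rx(roll)).
In Python, from plant import r, imaging, close_job gives the robot as it stands.
- The arm moves only by the tool step_arm, never from a script. Its argument "commands" is a list of rows, each a list of 2 entries, a list of its own where there are three numbers: the shift along the tool's x, y, z in mm, then the turn about the tool's z in degrees. In form: [[[x, y, z], twist], ...]. A call has 1 to 20 rows; each row shifts and turns the commanded pose from where the row before left it, along the tool's axes as they then stand; what a row does not reach is not made up. A row lasts 1/8 s, in which the tool goes at most 62.5 mm and 10.7 degrees, less where a joint would pass 70% of its speed; a pose out of reach is approached as far as the arm can. A call with a gripper value outside its range is refused whole. "gripper" is the closure, from 0 (fully open) to 1 (shut), set as the call begins (left out, the last holds). The fingers move at their own pace and stop on an object; "grip_force" is the grip in N (left out, the last holds). Time passes only in rows, so rows that do not move let the fingers close. It gives the time, the measured TCP pose, the force and the opening at its end, in the units of the state.
- r.get_state(): the state, without advancing time (a new reading comes with each control period).
- imaging.capture(name): name is "scene" or "top" or "wrist"; returns a dict with "img" (400x640x3 uint8, red, green, blue), "z_map" (400x640 float32, m along the optical axis (not along the pixel's ray), 0 where there is no reading), "vfov" (degrees; the focal length in pixels is half the picture's height over the tangent of half this angle, whatever the lens; pixels are square), "cx", "cy" (the principal point, pixels), "D" ([k1, k2, p1, p2, k3] as OpenCV has them; the pictures are not rectified), "extrinsics" (4x4, takes a point from camera to world coordinates); the wrist camera has in their place "T_tool_cam" (4x4, takes a point from camera to tool coordinates, whose origin is the TCP and whose axes are the flange's). Camera axes: x right, y down, z forward; pixel columns grow to the right and rows downward; lengths in m; the calibration is good to about 2 mm. A picture is of the moment at which its call begins: read the wrist's pose just before it.
- close_job(): hands the job in, once; it reports no verdict.
The state is a dict: "time_s": time; "joints": joint angles; "qd": joint speeds; "joint_torque": joint torques, N m; "tcp_pos": TCP position; "eef_rot": TCP orientation; "contact_force": force on the tool from outside, world axes, zero at the start; "moment": the same for the moment, N m; "gripper_width": finger opening in m.
Only numpy, scipy, OpenCV 4.12 (cv2) and the standard library are available. Lean on these libraries where they do the work, as an engineer would, in place of code of your own. Each camera call takes 0.05 s, during which the arm holds its last target.

## Task

Tidy the sample-preparation bench: put the clear glass bottle with the blue cap, the white dropper bottle, the small volumetric flask and the strip of three capped cups each on the round grey mat whose white outline fits its foot. Stand the bottles and the flask upright and lay the strip flat with its caps up, each inside its outline, the strip along its oblong. Do not tip anything over, and leave the red-capped bottle where it stands.

Things in the scene. Friction and masses are not known exactly. Their poses are not given: they have to be found in the camera images.
- clear_bottle: clear glass bottle with a blue screw cap, 102 mm high. Round body 56 mm across up to 60 mm, shoulder and neck 30 mm across from 60 to 81 mm, cap 36 mm across from 81 to 102 mm; about 0.2 kg. Stands upright; origin at the centre of the underside, z up through the cap.
- squeeze: plain white plastic dropper bottle, 82 mm high. Round body 41 mm across up to 50 mm, above it a straight nozzle and cap 18 mm across from 52 to 82 mm; about 0.06 kg. Stands upright; origin at the centre of the underside, z up through the cap.
- flask: small clear glass volumetric flask with stopper, 98 mm high. Bulb 29 mm across from 4 to 26 mm above a foot 18 mm across; straight neck 10 mm across from 27 to 97 mm; about 0.03 kg. Stands upright; origin at the centre of the underside, z up through the neck.
- cup_strip: strip of three small white capped cups in a row (green tops), 12 mm (its x) by 40 mm (its y, along the row) by 10 mm high, about 0.015 kg, lying flat with the caps up. Origin at the centre of the underside, z up; its two ends are alike.
- mat_large: round grey rubber mat, 84 mm across and 3 mm thick, fixed to the bench, with a white outline in its middle: a large circle, 62 mm inside the 4 mm wide line, fitting the foot of the 56 mm clear glass bottle. Origin at the centre of the underside, so the surface to stand things on is 3 mm above it; z up.
- mat_medium: round grey rubber mat, 84 mm across and 3 mm thick, fixed to the bench, with a white outline in its middle: a middle-sized circle, 47 mm inside the 4 mm wide line, fitting the foot of the 41 mm white bottle. Origin at the centre of the underside, so the surface to stand things on is 3 mm above it; z up.
- mat_small: round grey rubber mat, 84 mm across and 3 mm thick, fixed to the bench, with a white outline in its middle: a small circle, 35 mm inside the 4 mm wide line, fitting the 29 mm bulb of the flask. Origin at the centre of the underside, so the surface to stand things on is 3 mm above it; z up.
- mat_bar: round grey rubber mat, 84 mm across and 3 mm thick, fixed to the bench, with a white outline in its middle: an oblong, 18 mm (its x) by 46 mm (its y) inside the 3 mm wide line, fitting the 12 x 40 mm strip of cups. Origin at the centre of the underside, so the surface to stand things on is 3 mm above it; z up, y along the oblong.
- red_bottle: bystander: brown glass bottle with a red cap, 84 mm high, body 43 mm across, loose; has no mat and stays where it stands. Stands upright; origin at the centre of the underside, z up through the cap.
- pipette_carousel: not to be handled: fixed cream pipette carousel at the far side of the work, about 0.32 m high, its branching head reaching 0.10 to 0.14 m from the column, with a pipette hanging at its right side (-y) down to 70 mm above the bench. The arm must pass round it on the robot's side, not across it. Origin at the foot of the column.

How it is judged (in metres and radians):
At the end, for the whole second after the job is handed in: Each thing rests on its mat: origin within 12 mm of the mat centre from above and 0 to 7 mm above the mat origin, tilt under 0.1 rad, at rest; strip within 0.3 rad of the oblong, either way round; red-capped bottle upright, within 20 mm of its start (horizontal distance between clear_bottle and mat_large below 0.012 m and z of clear_bottle in the frame of mat_large between 0 and 0.007 m and angle between each of clear_bottle, squeeze, flask, cup_strip, red_bottle's own z axis and vertical below 0.1 rad and linear speed of each of clear_bottle, squeeze, flask, cup_strip below 0.02 m/s and angular speed of each of clear_bottle, squeeze, flask, cup_strip below 0.3 rad/s and horizontal distance between squeeze and mat_medium below 0.012 m and z of squeeze in the frame of mat_medium between 0 and 0.007 m and horizontal distance between flask and mat_small below 0.012 m and z of flask in the frame of mat_small between 0 and 0.007 m and horizontal distance between cup_strip and mat_bar below 0.012 m and z of cup_strip in the frame of mat_bar between 0 and 0.007 m and angle between the y axis of cup_strip and the y axis of mat_bar, either way round below 0.3 rad and distance of red_bottle from where it was at the start of the episode below 0.02 m); the robot touches nothing.
It fails at once if a bottle, the flask or the strip was tipped over (angle between any of clear_bottle, squeeze, flask, cup_strip, red_bottle's own z axis and vertical above 0.8 rad).
It fails at once if the red-capped bottle was moved away (distance of red_bottle from where it was at the start of the episode above 0.03 m).
It also fails if it takes over 96 s, if anything falls off the work surface, if the arm or the gripper's body presses on something with over 40 N, if the wrist force passes 120 N, or if a joint passes its speed limit or range.

## Working session

There is one attempt and no reset: what is moved stays moved. The work goes in short steps, Python scripts to look and compute and a tool call to move; the robot and the scene stay as the last step left them, time stands still between calls to the robot, and variables do not carry over. Pictures are saved under pics/ and viewed, and the job is handed in when it is done.

Besides the shell and the picture viewer there is one more tool, called after "Emit:" as name(argument=value, ...), one argument or row to a line, values as JSON. step_arm: Moves the arm, as the interface text tells. Its arguments: {"type":"object","properties":{"commands":{"type":"array","items":{"type":"array"}},"gripper":{"type":"number"},"grip_force":{"type":"number"}},"required":["commands"]}

```bash
ls; mkdir -p pics
python3 - <<'E'
from plant import r, imaging
import cv2,numpy as np
print(r.get_state(), r.grip_depth)
for n in ["scene","top","wrist"]:
    c=imaging.capture(n)
    cv2.imwrite(f"pics/{n}0.png",c["img"][:,:,::-1])
    np.savez(f"{n}0.npz",**c)
    print(n,{k:(np.round(v,3).tolist() if k not in("img","z_map") else v.shape) for k,v in c.items()})
E
```

```text
pics
{'time_s': 0.0, 'joints': array([ 9.20243614e+01,  2.05923898e+01,  6.32541195e-01, -1.96507629e-02,
       -7.01354816e+01, -1.65064150e+01]), 'qd': array([-0.0518608 , -0.06086638, -0.01527757, -0.00449374, -0.0511948 ,
        0.0646154 ]), 'joint_torque': array([-9.85442566e-04, -5.82706618e+01,  2.93063271e+01,  6.99747115e+00,
        6.99141747e-03, -1.60666855e-04]), 'tcp_pos': array([0.16871432, 0.65306151, 0.22560403]), 'eef_rot': array([ 1.79903350e+02, -9.37659637e-03, -1.44887384e+01]), 'contact_force': array([-0.34090988, -0.94244225, -0.05928137]), 'moment': array([ 0.04621428, -0.00647291,  0.05310715]), 'gripper_width': 0.08755823467374849} 0.0188
scene {'img': (400, 640, 3), 'z_map': (400, 640), 'vfov': 46.806, 'cx': 329.677, 'cy': 194.861, 'D': [0.011, 0.0, 0.0, 0.0, 0.0], 'extrinsics': [[0.773, -0.356, 0.525, -0.062], [-0.634, -0.46, 0.622, -0.517], [0.019, -0.814, -0.581, 0.698], [0.0, 0.0, 0.0, 1.0]]}
top {'img': (400, 640, 3), 'z_map': (400, 640), 'vfov': 42.49, 'cx': 312.458, 'cy': 201.912, 'D': [-0.136, 0.0, 0.0, 0.0, 0.0], 'extrinsics': [[0.004, -0.991, 0.132, 0.381], [-1.0, -0.006, -0.014, 0.186], [0.015, -0.132, -0.991, 1.018], [0.0, 0.0, 0.0, 1.0]]}
wrist {'img': (400, 640, 3), 'z_map': (400, 640), 'vfov': 62.843, 'cx': 321.573, 'cy': 197.586, 'D': [-0.019, 0.0, 0.0, 0.0, 0.0], 'T_tool_cam': [[-0.0, -0.97, -0.245, 0.066], [1.0, -0.0, 0.0, -0.0], [-0.0, -0.245, 0.97, -0.159], [0.0, 0.0, 0.0, 1.0]]}
```

View pics/scene0.png

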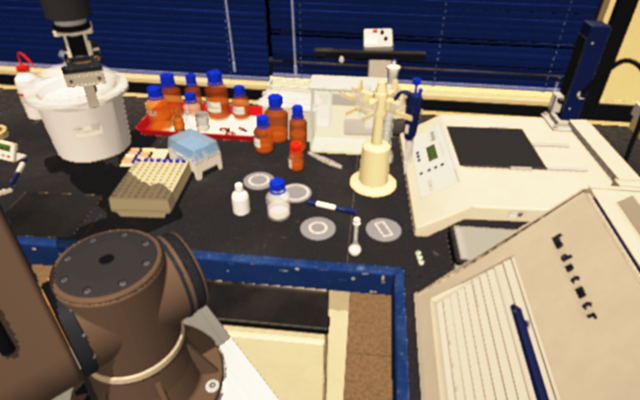

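View pics/top0.png

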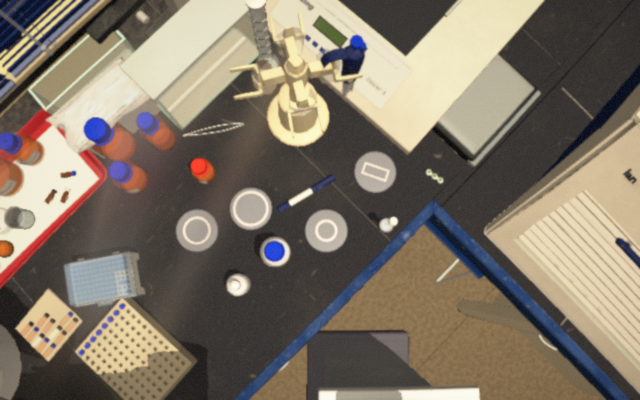

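View pics/wrist0.png

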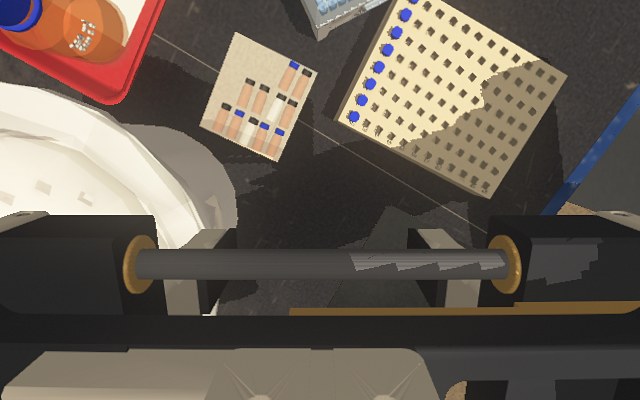

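The top view shows the mats at about (197,230), (250,209), (326,231) and (375,172). The clear bottle is at (274,250), the white one at (237,285), the flask at (388,225), the strip at (433,176) and the red bottle at (202,170). I'll zoom in to measure.

Run:
```python
import cv2,numpy as np
c=np.load("top0.npz"); im=c["img"][:,:,::-1]
cv2.imwrite("pics/topz.png",cv2.resize(im[140:310,165:365],None,fx=4,fy=4,interpolation=cv2.INTER_CUBIC)[:600,:800])
cv2.imwrite("pics/topz2.png",cv2.resize(im[140:250,330:460],None,fx=5,fy=5,interpolation=cv2.INTER_CUBIC))
```

```text
(no output)
```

View pics/topz.png

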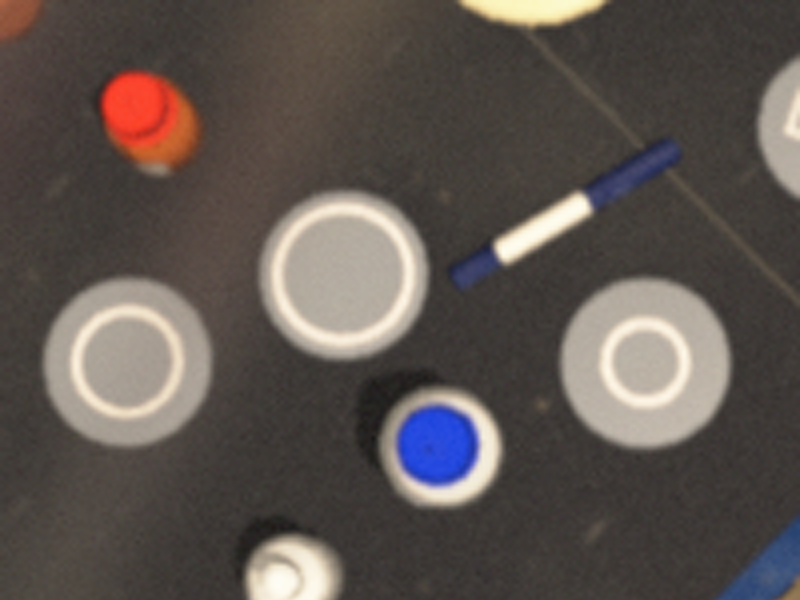

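View pics/topz2.png

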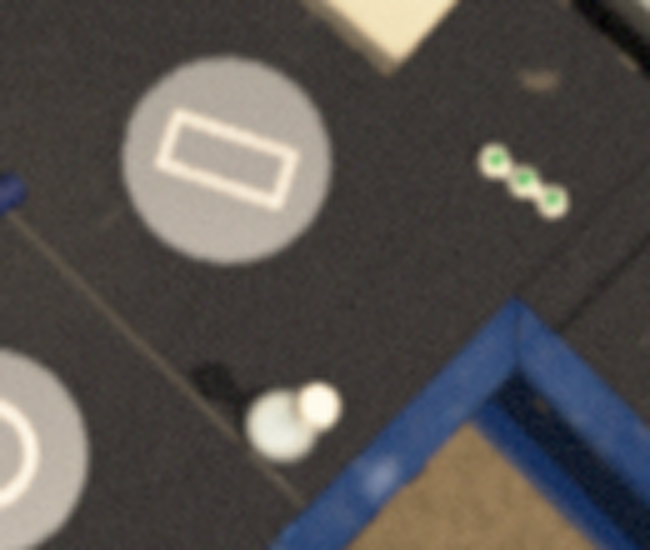

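```bash
cat > h.py <<'E'
import cv2,numpy as np
def K(c):
    f=c["img"].shape[0]/2/np.tan(np.radians(float(c["vfov"]))/2)
    return np.array([[f,0,float(c["cx"])],[0,f,float(c["cy"])],[0,0,1]])
def ray(c,uv):
    p=cv2.undistortPoints(np.array(uv,float).reshape(-1,1,2),K(c),np.array(c["D"],float)).reshape(-1,2)
    return np.c_[p,np.ones(len(p))]
def onplane(c,uv,z,T=None):
    T=c["extrinsics"] if T is None else T
    d=ray(c,uv)@T[:3,:3].T; o=T[:3,3]
    return o+d*((z-o[2])/d[:,2])[:,None]
def proj(c,P,T=None):
    T=c["extrinsics"] if T is None else T
    Ti=np.linalg.inv(T); P=np.array(P,float).reshape(-1,3)
    return cv2.projectPoints(P,cv2.Rodrigues(Ti[:3,:3])[0],Ti[:3,3],K(c),np.array(c["D"],float))[0].reshape(-1,2)
def cloud(c,T=None):
    T=c["extrinsics"] if T is None else T
    h,w=c["z_map"].shape; v,u=np.mgrid[:h,:w]
    P=ray(c,np.c_[u.ravel(),v.ravel()])*c["z_map"].reshape(-1,1)
    return (P@T[:3,:3].T+T[:3,3]).reshape(h,w,3)
E
python3 - <<'E'
from h import *
c=np.load("top0.npz"); im=c["img"].astype(int); P=cloud(c)
def cr(x,y,s,ox,oy): return [(x+.5)/s-.5+ox,(y+.5)/s-.5+oy]
pts={"medium":(cr(127,362,4,165,140),.003),"large":(cr(344,275,4,165,140),.003),"small":(cr(645,363,4,165,140),.003),
"bar":(cr(227,160,5,330,140),.003),"clear_cap":(cr(438,446,4,165,140),.102),
"flask_top":(cr(320,405,5,330,140),.098),"strip":(cr(524,180,5,330,140),.010),"stripA":(cr(496,160,5,330,140),.010),"stripB":(cr(552,201,5,330,140),.010),
"barL":(cr(168,136,5,330,140),.003),"barR":(cr(288,180,5,330,140),.003),"red":(cr(135,104,4,165,140),.084)}
w,z=cr(280,578,4,165,140),.082
pts["sq"]=(w,z)
for k,(uv,z) in pts.items():
    u,v=np.round(uv).astype(int)
    print(k,np.round(uv,1),np.round(onplane(c,[uv],z)[0],4), "depth:",np.round(np.median(P[v-1:v+2,u-1:u+2].reshape(-1,3),0),4))
# grey mats refine by segmentation
g=im.sum(2)/3; sat=im.max(2)-im.min(2)
m=((g>110)).astype(np.uint8)
n,l,s,ce=cv2.connectedComponentsWithStats(m)
for i in range(1,n):
    if 300<s[i,4]<2500 : print("comp",s[i],np.round(ce[i],1),np.round(onplane(c,[ce[i]],.003)[0],4))
b=((im[...,2]>150)&(im[...,0]<90)).astype(np.uint8)
n,l,s,ce=cv2.connectedComponentsWithStats(b)
for i in range(1,n):
    if s[i,4]>60:print("blue",s[i],ce[i],onplane(c,[ce[i]],.102)[0])
# body centroid: depth pixels in height ranges
for k,(lo,hi,x,y) in {"clear":(.095,.12,*onplane(c,[pts["clear_cap"][0]],.102)[0][:2]),"flask":(.01,.12,*onplane(c,[pts["flask_top"][0]],.098)[0][:2]),"sq":(.07,.1,*onplane(c,[pts["sq"][0]],.082)[0][:2])}.items():
    q=P[(P[...,2]>lo)&(P[...,2]<hi)&(np.hypot(P[...,0]-x,P[...,1]-y)<.03)]
    print(k,len(q),q.mean(0) if len(q) else 0, (q.min(0),q.max(0)) if len(q) else 0)
E
```

```text
medium [196.4 230.1] [0.4582 0.4018 0.003 ] depth: [0.4583 0.4022 0.0052]
large [250.6 208.4] [0.5024 0.2946 0.003 ] depth: [0.5029 0.2937 0.0048]
small [325.9 230.4] [0.4594 0.145  0.003 ] depth: [0.4602 0.1447 0.0031]
bar [375.  171.6] [0.5784 0.046  0.003 ] depth: [0.5776 0.0463 0.0039]
clear_cap [274.1 251.1] [0.4143 0.2408 0.102 ] depth: [0.4145 0.2411 0.1012]
flask_top [393.6 220.6] [0.4702 0.0264 0.098 ] depth: [0.4695 0.0257 0.0978]
strip [434.4 175.6] [ 0.57   -0.0735  0.01  ] depth: [ 0.5689 -0.0727  0.01  ]
stripA [428.8 171.6] [ 0.5781 -0.0622  0.01  ] depth: [ 0.5772 -0.0627  0.0096]
stripB [440.  179.8] [ 0.5615 -0.0847  0.01  ] depth: [ 0.5615 -0.0853  0.0098]
barL [363.2 166.8] [0.588  0.0698 0.003 ] depth: [0.5871 0.0702 0.0034]
barR [387.2 175.6] [0.5704 0.0214 0.003 ] depth: [0.5691 0.022  0.0034]
red [198.4 165.6] [0.5719 0.3849 0.084 ] depth: [0.5714 0.3856 0.083 ]
sq [234.6 284.1] [0.355  0.3127 0.082 ] depth: [0.3553 0.3119 0.0824]
comp [   0    0  107   97 2332] [42.9 40.4] [0.8693 0.7632 0.003 ]
comp [470  91  71  75 473] [504.9 129.1] [ 0.6719 -0.2295  0.003
[... 993 characters left out ...]
455 0.08866419 0.102     ]
blue [ 85 118  21  22 380] [ 94.95789474 128.46842105] [0.63921879 0.58115894 0.102     ]
blue [  0 133  13  16 166] [  5.46987952 140.45783133] [0.61823084 0.76231097 0.102     ]
blue [265 242  19  19 297] [273.90909091 250.8013468 ] [0.41491564 0.24123769 0.102     ]
clear 299 [0.41591766 0.24260766 0.1014107 ] (array([0.39870545, 0.22684886, 0.09565913]), array([0.43261916, 0.25918989, 0.10723009]))
flask 207 [0.46922714 0.02942277 0.04819485] (array([0.45736158, 0.01339106, 0.01121772]), array([0.48339729, 0.04093118, 0.10146208]))
sq 73 [0.35388939 0.31231744 0.08050096] (array([0.34595972, 0.30546594, 0.07189842]), array([0.36230361, 0.31991896, 0.08529923]))
```

Run:
```python
from h import *
for n in ["top","scene"]:
    c=np.load(n+"0.npz"); P=cloud(c); im=c["img"].astype(int)
    m=(P[...,0]>.5)&(P[...,0]<.86)&(P[...,1]>-.05)&(P[...,1]<.4)&(P[...,2]>.04)
    for lo in np.arange(.04,.4,.04):
        q=P[m&(P[...,2]>=lo)&(P[...,2]<lo+.04)]
        if len(q): print(n,round(lo,2),len(q),"x",np.round(np.percentile(q[:,0],[0,5,50,95]),3),"y",np.round(np.percentile(q[:,1],[1,50,99]),3))
    # nearest to bar mat with z>.06
    q=P[m]; d=np.hypot(q[:,0]-.578,q[:,1]-.046); i=np.argsort(d)[:300:15]; print(np.round(np.c_[q[i],d[i]],3))
    b=(im[...,2]>im[...,0]+40)&(P[...,1]<.2)&(P[...,1]>0)&(P[...,0]>.6)
    q=P[b]; print("blue pip",np.round(q[::20],3)[:25])
c=np.load("scene0.npz")
cv2.imwrite("pics/scz.png",cv2.resize(c["img"][50:280,220:460,::-1],None,fx=2.6,fy=2.6,interpolation=cv2.INTER_CUBIC))
```

```text
top 0.04 5599 x [0.55  0.638 0.73  0.845] y [-0.047  0.06   0.394]
top 0.08 3932 x [0.558 0.656 0.773 0.845] y [-0.049  0.054  0.397]
top 0.12 3519 x [0.66  0.689 0.809 0.856] y [-0.046  0.056  0.395]
top 0.16 949 x [0.683 0.701 0.769 0.817] y [0.109 0.329 0.398]
top 0.2 4229 x [0.586 0.657 0.778 0.832] y [0.111 0.339 0.399]
top 0.24 3208 x [0.588 0.627 0.692 0.784] y [0.102 0.203 0.291]
top 0.28 890 x [0.681 0.687 0.707 0.791] y [0.099 0.136 0.279]
top 0.32 22 x [0.701 0.702 0.713 0.718] y [0.107 0.113 0.121]
[[ 0.651  0.01   0.04   0.081]
 [ 0.637 -0.017  0.042  0.086]
 [ 0.633 -0.023  0.041  0.088]
 [ 0.642 -0.017  0.044  0.09 ]
 [ 0.657  0.002  0.04   0.091]
 [ 0.642 -0.02   0.046  0.092]
 [ 0.651 -0.011  0.042  0.093]
 [ 0.668  0.022  0.042  0.094]
 [ 0.646 -0.019  0.044  0.094]
 [ 0.667  0.014  0.04   0.095]
 [ 0.661 -0.001  0.047  0.096]
 [ 0.631 -0.035  0.042  0.096]
 [ 0.648 -0.021  0.052  0.097]
 [ 0.665  0.001  0.043  0.098]
 [ 0.655 -0.016  0.05   0.099]
 [ 0.667  0.003  0.047  0.099]
 [ 0.663 -0.006  0.049  0.1  ]
 [ 0.67   0.006  0.044  0.1  ]
 [ 0.677  0.026  0.042  0.
[... 1348 characters left out ...]
9  0.108]
 [ 0.686  0.029  0.044  0.109]
 [ 0.666 -0.021  0.053  0.11 ]
 [ 0.669 -0.018  0.053  0.111]
 [ 0.651 -0.039  0.054  0.112]
 [ 0.689  0.026  0.044  0.113]]
blue pip [[1.285 0.198 0.39 ]
 [1.324 0.159 0.392]
 [1.365 0.119 0.394]
 [1.406 0.082 0.396]
 [1.311 0.172 0.389]
 [1.349 0.133 0.391]
 [1.396 0.09  0.393]
 [1.31  0.177 0.386]
 [1.349 0.138 0.388]
 [1.396 0.095 0.389]
 [1.304 0.185 0.382]
 [1.345 0.147 0.384]
 [1.384 0.102 0.387]
 [1.301 0.194 0.378]
 [1.336 0.153 0.381]
 [1.38  0.117 0.382]
 [1.412 0.075 0.385]
 [1.326 0.168 0.377]
 [1.359 0.126 0.381]
 [1.4   0.089 0.382]
 [1.309 0.176 0.375]
 [1.35  0.135 0.377]
 [1.385 0.095 0.38 ]
 [1.295 0.183 0.373]
 [1.336 0.145 0.375]]
```

View pics/scz.png

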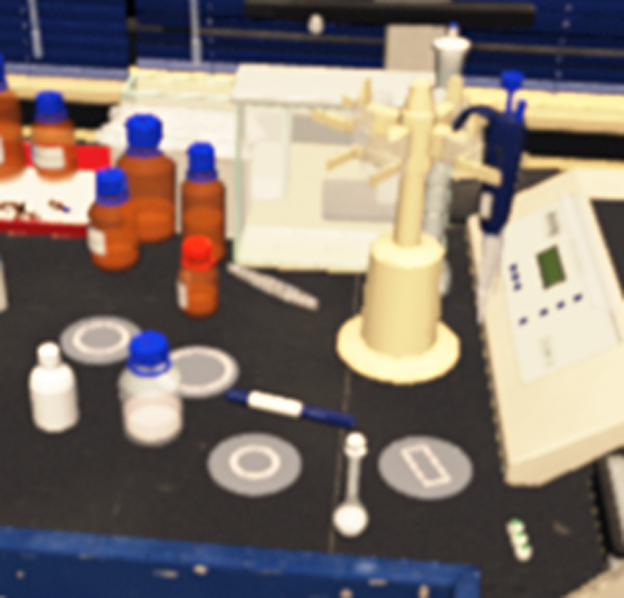

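Run:
```python
from h import *
Ps=[cloud(np.load(n+"0.npz")) for n in("top","scene")]
for nm,x,y,yaw in [("stripA",.57,-.0735,53.6),("bar",.578,.046,70)]:
  for P in Ps:
    a=np.radians(yaw); u=(P[...,0]-x)*np.cos(a)+(P[...,1]-y)*np.sin(a); v=-(P[...,0]-x)*np.sin(a)+(P[...,1]-y)*np.cos(a)
    m=(abs(u)<.05)&(abs(v)<.11)&(P[...,2]>.03)
    q=P[m]; i=np.argsort(-q[:,2])[:200:12]
    print(nm,len(q)); print(np.round(np.c_[q[i],u[m][i],v[m][i]],3))
```

```text
stripA 795
[[ 0.645 -0.112  0.04   0.013 -0.083]
 [ 0.653 -0.113  0.039  0.018 -0.091]
 [ 0.643 -0.123  0.038  0.004 -0.088]
 [ 0.615 -0.148  0.038 -0.033 -0.081]
 [ 0.656 -0.117  0.038  0.016 -0.095]
 [ 0.65  -0.132  0.037  0.001 -0.099]
 [ 0.634 -0.141  0.037 -0.017 -0.092]
 [ 0.646 -0.142  0.037 -0.01  -0.102]
 [ 0.666 -0.118  0.037  0.021 -0.104]
 [ 0.65  -0.134  0.037 -0.001 -0.1  ]
 [ 0.638 -0.14   0.037 -0.013 -0.094]
 [ 0.666 -0.108  0.037  0.029 -0.098]
 [ 0.648 -0.14   0.036 -0.007 -0.103]
 [ 0.687 -0.099  0.036  0.049 -0.109]
 [ 0.626 -0.131  0.036 -0.013 -0.079]
 [ 0.64  -0.146  0.036 -0.017 -0.1  ]
 [ 0.67  -0.096  0.036  0.041 -0.094]]
stripA 437
[[ 0.66  -0.11   0.038  0.024 -0.095]
 [ 0.673 -0.101  0.037  0.039 -0.099]
 [ 0.677 -0.104  0.037  0.039 -0.104]
 [ 0.641 -0.118  0.036  0.006 -0.083]
 [ 0.629 -0.153  0.036 -0.029 -0.095]
 [ 0.624 -0.144  0.036 -0.025 -0.085]
 [ 0.658 -0.118  0.036  0.016 -0.097]
 [ 0.628 -0.128  0.036 -0.009 -0.079]
 [ 0.611 -0.149  0.036 -0.036 -0.078]
 [ 0.636 -0.161  0.036 -0.031 -0.105]
 [ 0.657 -0.116  0.035  0.017 -0.095]
 [ 0.62  -0.1
[... 826 characters left out ...]
0.093]
 [ 0.677  0.011  0.049  0.001 -0.105]]
bar 427
[[ 0.472  0.033  0.096 -0.049  0.095]
 [ 0.666 -0.028  0.057 -0.039 -0.108]
 [ 0.674 -0.005  0.054 -0.015 -0.107]
 [ 0.67  -0.014  0.052 -0.025 -0.107]
 [ 0.666 -0.009  0.052 -0.021 -0.101]
 [ 0.683  0.015  0.05   0.007 -0.109]
 [ 0.652 -0.027  0.049 -0.043 -0.095]
 [ 0.657 -0.02   0.048 -0.035 -0.097]
 [ 0.683  0.015  0.047  0.007 -0.11 ]
 [ 0.68   0.015  0.046  0.005 -0.106]
 [ 0.659 -0.013  0.045 -0.027 -0.096]
 [ 0.675  0.01   0.045 -0.    -0.104]
 [ 0.661 -0.002  0.044 -0.017 -0.094]
 [ 0.643 -0.021  0.044 -0.04  -0.084]
 [ 0.68   0.014  0.043  0.005 -0.107]
 [ 0.643 -0.028  0.042 -0.047 -0.086]
 [ 0.686  0.032  0.042  0.024 -0.107]]
```

```bash
cat > plan.py <<'E'
import sys,json
from h import *
from scipy.spatial.transform import Rotation as R
from plant import r
def go(pos,yaw,N):
    s=r.get_state(); p=np.array(s["tcp_pos"]); e=s["eef_rot"]; 
    y=e[2]; Rm=R.from_euler("xyz",[180,0,y],degrees=True)
    dyaw=(yaw-y+180)%360-180
    t=np.linspace(0,1,N+1); f=(t+ (3*t**2-2*t**3))/2 if N>3 else t
    p0=p.copy(); cur=p.copy(); cy=y; rows=[]
    for k in range(1,N+1):
        tgt=p0+(np.array(pos)-p0)*f[k]; 
        d=R.from_euler("xyz",[180,0,cy],degrees=True).inv().apply(tgt-cur)*1000
        d=np.round(d); tw=round(-(y+dyaw*f[k]-cy)*2)/2
        cur=cur+R.from_euler("xyz",[180,0,cy],degrees=True).apply(d/1000); cy-=tw
        rows.append([[int(v) for v in d],tw])
    print("from",np.round(p,4),np.round(e,1),"end",np.round(cur,4),round(cy,1)); print(json.dumps(rows))
if __name__=="__main__":
    a=[float(x) for x in sys.argv[1:]]; go(a[:3],a[3],int(a[4]))
E
python3 plan.py .3545 .3125 .13 -50 14
```

```text
from [0.1687 0.6532 0.2258] [179.9  -0.  -14.5] end [0.3542 0.3123 0.1298] -50.0
[[[11, 12, 4], 1.5], [[16, 16, 5], 2.0], [[19, 18, 7], 2.5], [[22, 19, 7], 2.5], [[25, 20, 8], 3.0], [[27, 19, 8], 3.0], [[29, 19, 9], 3.5], [[31, 16, 8], 3.0], [[30, 15, 9], 3.0], [[29, 13, 8], 3.0], [[28, 10, 7], 2.5], [[25, 7, 6], 2.5], [[21, 6, 6], 2.0], [[16, 4, 4], 1.5]]
```

Emit:
step_arm(
  commands=[
    [[11, 12, 4], 1.5],
    [[16, 16, 5], 2.0],
    [[19, 18, 7], 2.5],
    [[22, 19, 7], 2.5],
    [[25, 20, 8], 3.0],
    [[27, 19, 8], 3.0],
    [[29, 19, 9], 3.5],
    [[31, 16, 8], 3.0],
    [[30, 15, 9], 3.0],
    [[29, 13, 8], 3.0],
    [[28, 10, 7], 2.5],
    [[25, 7, 6], 2.5],
    [[21, 6, 6], 2.0],
    [[16, 4, 4], 1.5],
    [[0, 0, 0], 0],
    [[0, 0, 0], 0],
  ],
  gripper=0.3,
  grip_force=15,
)

```text
time_s: 2.15
tcp_pos: [0.3544, 0.313, 0.1308]
eef_rot: [-180.0, 0.0, -50.0]
contact_force: [-0.1, 0.2, 0.0]
gripper_width: 0.0612
```

```bash
cat > look.py <<'E'
import sys
from h import *
from plant import r, imaging
from scipy.spatial.transform import Rotation as R
n,cam=sys.argv[1],sys.argv[2]
s=r.get_state(); c=imaging.capture(cam)
if cam=="wrist":
    T=np.eye(4); T[:3,:3]=R.from_euler("xyz",s["eef_rot"],degrees=True).as_matrix(); T[:3,3]=s["tcp_pos"]; c["extrinsics"]=T@c["T_tool_cam"]
np.savez(n+".npz",**c); cv2.imwrite(f"pics/{n}.png",c["img"][:,:,::-1]); print(s["time_s"],np.round(s["tcp_pos"],4),np.round(s["eef_rot"],2),np.round(s["joints"],1),round(s["gripper_width"],4))
E
python3 look.py w1 wrist; python3 look.py t1 top; python3 plan.py .3545 .3125 .056 -50 6
```

```text
2.15 [0.3544 0.313  0.1308] [-1.7997e+02  1.0000e-02 -4.9980e+01] [ 65.4   6.5 -31.8   0.  -51.6 -25.4] 0.0612
2.2 [0.3544 0.3132 0.1308] [-1.7996e+02  1.0000e-02 -4.9960e+01] [ 65.4   6.5 -31.8   0.  -51.6 -25.4] 0.061
from [0.3543 0.3133 0.1308] [-180.     0.   -49.9] end [0.3549 0.3125 0.0558] -49.9
[[[0, 0, 9], 0.0], [[0, 0, 13], 0.0], [[0, 0, 15], 0.0], [[1, 0, 16], 0.0], [[0, 0, 13], 0.0], [[0, 0, 9], 0.0]]
```

View pics/w1.png

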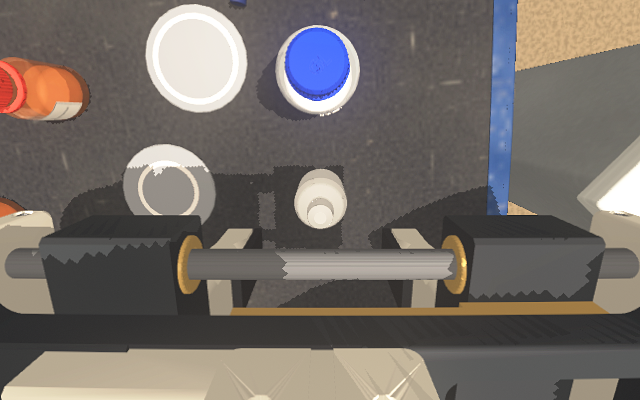

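View pics/t1.png

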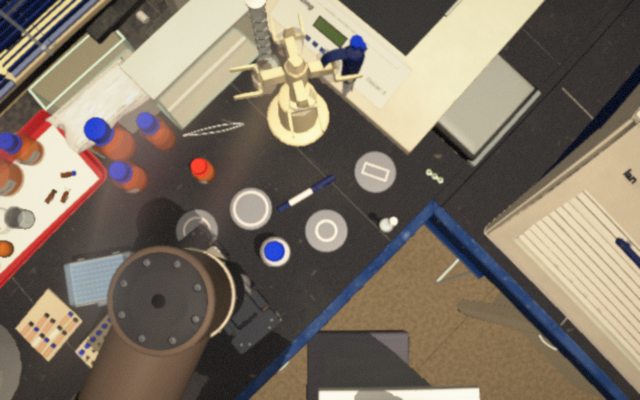

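The wrist picture shows the squeeze cap at (320,215), centred between the fingers. The blue cap is at (318,62), the large mat at (196,57) and the medium mat at (168,187). I'll compare these with the top camera.

Run:
```python
from h import *
c=np.load("w1.npz")
for k,uv,z in [("sq",(320,215),.082),("clearcap",(318,62),.102),("large",(196,57),.003),("med",(168,187),.003)]:
    print(k,onplane(c,[uv],z)[0])
```

```text
sq [0.35661896 0.31294545 0.082     ]
clearcap [0.41633031 0.24311539 0.102     ]
large [0.50570891 0.29365343 0.003     ]
med [0.46270365 0.39972623 0.003     ]
```

Emit:
step_arm(
  commands=[
    [[1, 0, 10], 0],
    [[0, 0, 15], 0],
    [[0, 0, 18], 0],
    [[0, 0, 16], 0],
    [[0, 0, 11], 0],
    [[0, 0, 4], 0],
    [[0, 0, 0], 0],
    [[0, 0, 0], 0],
  ],
)

```text
time_s: 3.25
tcp_pos: [0.3552, 0.3123, 0.057]
eef_rot: [-180.0, 0.0, -50.0]
contact_force: [-1.0, -0.9, 0.3]
gripper_width: 0.0614
```

Emit:
step_arm(
  commands=[
    [[0, 0, 0], 0],
    [[0, 0, 0], 0],
    [[0, 0, 0], 0],
    [[0, 0, 0], 0],
    [[0, 0, 0], 0],
    [[0, 0, 0], 0],
    [[0, 0, 0], 0],
    [[0, 0, 0], 0],
  ],
  gripper=1.0,
  grip_force=15,
)

```text
time_s: 4.25
tcp_pos: [0.3549, 0.3119, 0.0565]
eef_rot: [180.0, -0.0, -50.0]
contact_force: [-0.6, 0.1, -0.7]
gripper_width: 0.0174
```

```bash
python3 look.py w2 wrist; python3 look.py s2 scene; python3 plan.py .3565 .3135 .09 -50 4
```

```text
4.25 [0.3549 0.3119 0.0565] [179.99  -0.   -49.99] [ 65.3  12.5 -36.9  -0.  -40.7 -25.2] 0.0174
4.3 [0.355  0.3119 0.0565] [179.99  -0.   -49.99] [ 65.3  12.5 -36.9  -0.  -40.7 -25.2] 0.0172
from [0.355  0.3119 0.0566] [180.  -0. -50.] end [0.3565 0.3132 0.0896] -50.0
[[[0, 0, -7], 0.0], [[0, -1, -10], 0.0], [[0, -1, -10], 0.0], [[0, 0, -6], 0.0]]
```

View pics/w2.png

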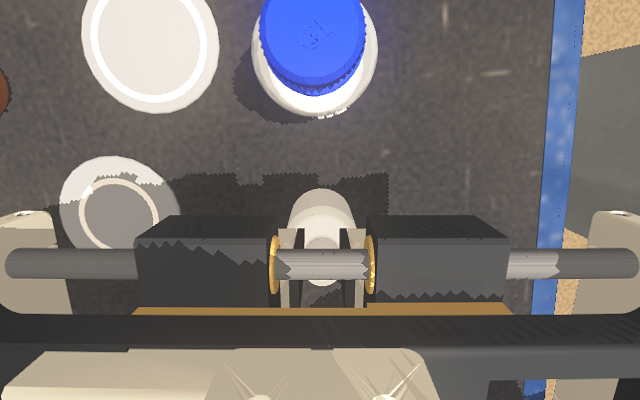

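View pics/s2.png

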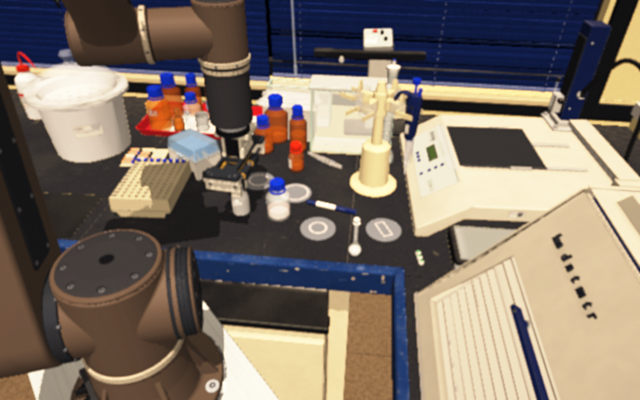

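Emit:
step_arm(
  commands=[
    [[0, 0, -6], 0],
    [[0, 0, -12], 0],
    [[0, 0, -14], 0],
    [[0, 0, -10], 0],
    [[0, 0, -3], 0],
    [[0, 0, 0], 0],
  ],
)

```text
time_s: 5.1
tcp_pos: [0.355, 0.312, 0.1018]
eef_rot: [-180.0, 0.0, -50.0]
contact_force: [0.3, -0.3, -0.2]
gripper_width: 0.0176
```

```bash
python3 plan.py .4595 .4007 .1015 -50 10
```

```text
from [0.355  0.312  0.1018] [-180.    0.  -50.] end [0.4593 0.4008 0.1018] -50.0
[[[0, -9, 0], 0.0], [[0, -12, 0], 0.0], [[0, -14, 0], 0.0], [[0, -17, 0], 0.0], [[0, -17, 0], 0.0], [[0, -17, 0], 0.0], [[-1, -16, 0], 0.0], [[0, -14, 0], 0.0], [[0, -12, 0], 0.0], [[0, -9, 0], 0.0]]
```

Emit:
step_arm(
  commands=[
    [[0, -9, 0], 0],
    [[0, -12, 0], 0],
    [[0, -14, 0], 0],
    [[0, -17, 0], 0],
    [[0, -17, 0], 0],
    [[0, -17, 0], 0],
    [[-1, -16, 0], 0],
    [[0, -14, 0], 0],
    [[0, -12, 0], 0],
    [[0, -9, 0], 0],
    [[0, 0, 0], 0],
    [[0, 0, 8], 0],
    [[0, 0, 12], 0],
    [[0, 0, 11], 0],
    [[0, 0, 5], 0],
    [[0, 0, 3], 0],
    [[0, 0, 0], 0],
  ],
)

```text
time_s: 7.22
tcp_pos: [0.4593, 0.4008, 0.0624]
eef_rot: [180.0, -0.0, -50.0]
contact_force: [-1.0, 0.2, 0.3]
gripper_width: 0.0176
```

```bash
python3 look.py w3 wrist
```

```text
7.225 [0.4593 0.4008 0.0624] [ 1.7999e+02 -1.0000e-02 -4.9980e+01] [ 59.4  23.1 -19.2   0.  -47.7 -19.4] 0.0176
```

View pics/w3.png

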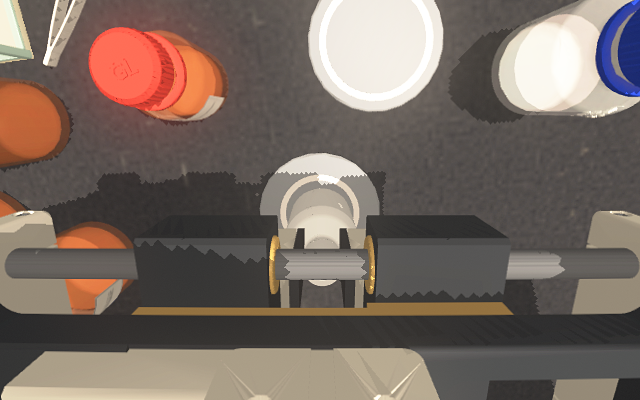

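Emit:
step_arm(
  commands=[
    [[0, 0, 1], 0],
    [[0, 0, 1], 0],
    [[0, 0, 0], 0],
    [[0, 0, 0], 0],
  ],
)

```text
time_s: 7.78
tcp_pos: [0.4593, 0.4008, 0.0606]
eef_rot: [-180.0, -0.0, -50.0]
contact_force: [-1.7, 0.6, -0.3]
gripper_width: 0.0175
```

Emit:
step_arm(
  commands=[
    [[0, 0, 1], 0],
    [[0, 0, 0], 0],
    [[0, 0, 0], 0],
  ],
)

```text
time_s: 8.15
tcp_pos: [0.4592, 0.4008, 0.0595]
eef_rot: [180.0, -0.0, -50.0]
contact_force: [-0.3, -0.5, -0.6]
gripper_width: 0.0175
```

Emit:
step_arm(
  commands=[
    [[0, 0, 0], 0],
    [[0, 0, 0], 0],
    [[0, 0, 0], 0],
    [[0, 0, 0], 0],
    [[0, 0, -5], 0],
    [[0, 0, -12], 0],
    [[0, 0, -20], 0],
    [[0, 0, -20], 0],
    [[0, 0, -12], 0],
    [[0, 0, -5], 0],
    [[0, 0, 0], 0],
  ],
  gripper=0.5,
)

```text
time_s: 9.52
tcp_pos: [0.4592, 0.4008, 0.1337]
eef_rot: [-180.0, 0.0, -50.0]
contact_force: [-0.4, -0.6, -1.2]
gripper_width: 0.0439
```

```bash
python3 look.py w4 wrist; python3 plan.py .4155 .242 .135 -50 10
```

```text
9.525 [0.4592 0.4008 0.1337] [-1.7999e+02  1.0000e-02 -4.9990e+01] [ 59.4  18.7 -15.   -0.  -56.3 -19.4] 0.0439
from [0.459  0.4005 0.1331] [180.  -0. -50.] end [0.4154 0.2425 0.1351] -50.0
[[[6, 9, 0], 0.0], [[8, 12, 0], 0.0], [[10, 14, 0], 0.0], [[11, 16, -1], 0.0], [[12, 17, 0], 0.0], [[11, 16, 0], 0.0], [[11, 16, 0], 0.0], [[10, 15, -1], 0.0], [[8, 12, 0], 0.0], [[6, 8, 0], 0.0]]
```

View pics/w4.png

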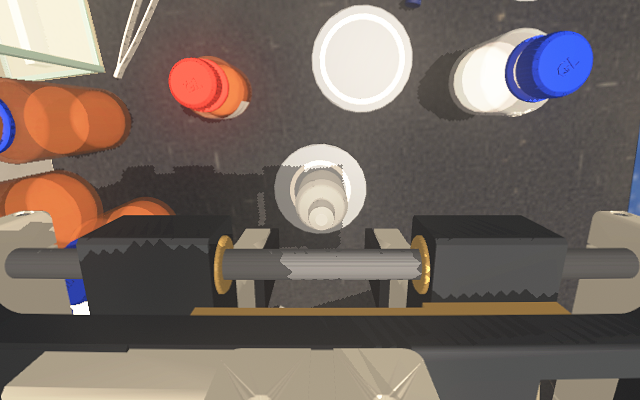

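The white bottle stands upright inside the ring, its cap at (320,215). Next is the clear bottle.

Emit:
step_arm(
  commands=[
    [[6, 9, 0], 0],
    [[8, 12, 0], 0],
    [[10, 14, 0], 0],
    [[11, 16, 0], 0],
    [[12, 17, 0], 0],
    [[11, 16, 0], 0],
    [[11, 16, 0], 0],
    [[10, 15, 0], 0],
    [[8, 12, 0], 0],
    [[6, 8, 0], 0],
    [[0, 0, 0], 0],
    [[0, 0, 0], 0],
  ],
  gripper=0.25,
  grip_force=25,
)

```text
time_s: 11.08
tcp_pos: [0.416, 0.2432, 0.1336]
eef_rot: [-180.0, -0.0, -50.0]
contact_force: [0.1, 1.1, 0.2]
gripper_width: 0.0658
```

```bash
python3 look.py w5 wrist;python3 look.py t5 top
```

```text
11.075 [0.416  0.2432 0.1336] [-179.98   -0.    -49.98] [ 53.8   7.2 -30.6   0.  -52.2 -13.8] 0.0658
11.125 [0.4159 0.2433 0.1336] [-179.99   -0.    -49.97] [ 53.8   7.2 -30.6   0.  -52.2 -13.8] 0.0654
```

View pics/w5.png

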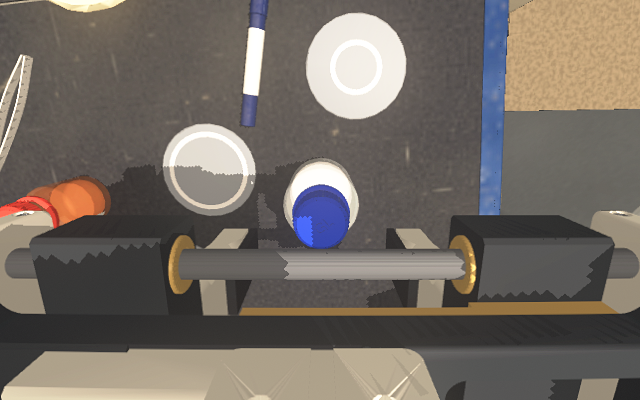

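View pics/t5.png

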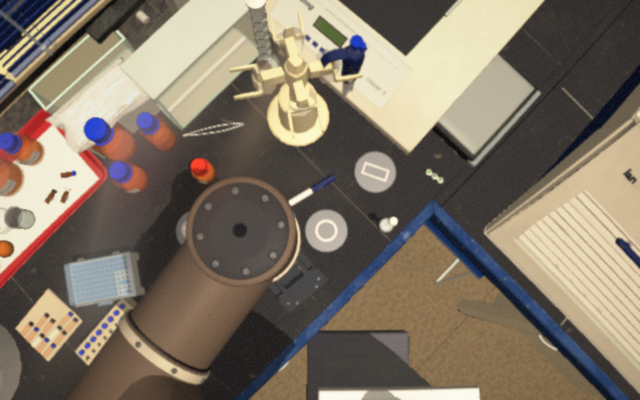

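Run:
```python
from h import *
c=np.load("w5.npz")
for k,uv,z in [("clearcap",(321,217),.102),("large",(210,169),.003),("small",(356,66),.003)]:
    print(k,onplane(c,[uv],z)[0])
c=np.load("w4.npz")
for k,uv,z in [("sq",(321,216),.085),("med",(320,188),.003),("large",(362,58),.003)]:
    print(k,onplane(c,[uv],z)[0])
```

```text
clearcap [0.42020732 0.2395528  0.102     ]
large [0.50502562 0.29310388 0.003     ]
small [0.4622267  0.14459962 0.003     ]
sq [0.46046278 0.40078659 0.085     ]
med [0.46178889 0.40087653 0.003     ]
large [0.50574556 0.29435039 0.003     ]
```

Emit:
step_arm(
  commands=[
    [[0, 0, 8], 0],
    [[0, 0, 14], 0],
    [[0, 0, 14], 0],
    [[0, 0, 13], 0],
    [[0, 0, 8], 0],
    [[0, 0, 2], 0],
    [[0, 0, 0], 0],
  ],
)

```text
time_s: 12.05
tcp_pos: [0.4158, 0.2428, 0.0746]
eef_rot: [-180.0, -0.0, -50.0]
contact_force: [-0.4, 0.1, -0.8]
gripper_width: 0.0658
```

Emit:
step_arm(
  commands=[
    [[0, 0, 0], 0],
    [[0, 0, 0], 0],
    [[0, 0, 0], 0],
    [[0, 0, 0], 0],
    [[0, 0, 0], 0],
    [[0, 0, 0], 0],
  ],
  gripper=1.0,
  grip_force=25,
)

```text
time_s: 12.8
tcp_pos: [0.4158, 0.2429, 0.0747]
eef_rot: [-180.0, -0.0, -50.0]
contact_force: [-0.2, -0.1, 0.8]
gripper_width: 0.0353
```

```bash
python3 look.py w6 wrist
```

```text
12.8 [0.4158 0.2429 0.0747] [-179.98   -0.    -49.98] [ 53.8  11.6 -34.7   0.  -43.7 -13.8] 0.0353
```

View pics/w6.png

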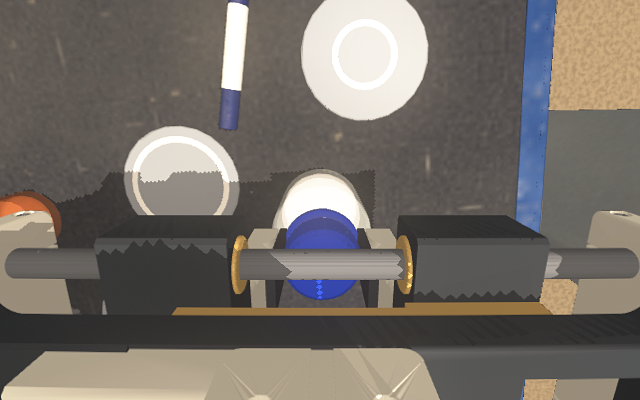

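Emit:
step_arm(
  commands=[
    [[0, 0, -4], 0],
    [[0, 0, -9], 0],
    [[0, 0, -12], 0],
    [[0, 0, -8], 0],
    [[0, 0, -2], 0],
    [[0, 0, 0], 0],
    [[0, 0, 0], 0],
  ],
)

```text
time_s: 13.72
tcp_pos: [0.4155, 0.2426, 0.1093]
eef_rot: [180.0, -0.0, -50.0]
contact_force: [0.0, 0.0, -3.0]
gripper_width: 0.0355
```

```bash
python3 look.py s6 scene; python3 plan.py .5040 .2942 .110 -50 9
```

```text
13.725 [0.4155 0.2426 0.1093] [179.97  -0.   -49.99] [ 53.8   8.9 -32.4  -0.  -48.8 -13.8] 0.0355
from [0.4155 0.2426 0.1092] [180.  -0. -50.] end [0.5038 0.2945 0.1102] -50.0
[[[1, -7, 0], 0.0], [[2, -11, 0], 0.0], [[2, -12, 0], 0.0], [[2, -14, 0], 0.0], [[3, -14, 0], 0.0], [[2, -13, -1], 0.0], [[2, -12, 0], 0.0], [[2, -11, 0], 0.0], [[1, -7, 0], 0.0]]
```

View pics/s6.png

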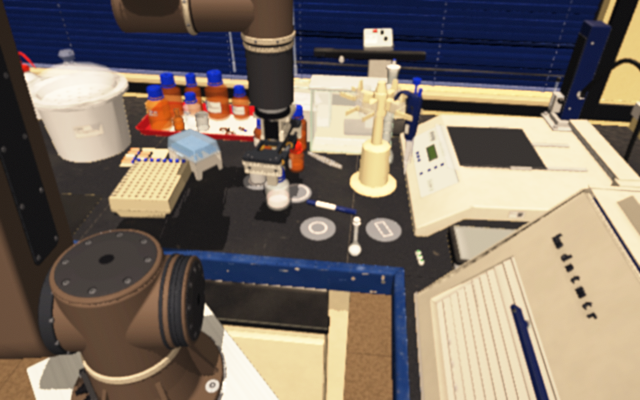

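The bottle is lifted upright in the gripper at about (277,192). Next I carry it over and lower it.

Emit:
step_arm(
  commands=[
    [[1, -7, 0], 0],
    [[2, -11, 0], 0],
    [[2, -12, 0], 0],
    [[2, -14, 0], 0],
    [[3, -14, 0], 0],
    [[2, -13, 0], 0],
    [[2, -12, 0], 0],
    [[2, -11, 0], 0],
    [[1, -7, 0], 0],
    [[0, 0, 0], 0],
    [[0, 0, 5], 0],
    [[0, 0, 9], 0],
    [[0, 0, 8], 0],
    [[0, 0, 4], 0],
    [[0, 0, 2], 0],
    [[0, 0, 0], 0],
    [[0, 0, 0], 0],
  ],
)

```text
time_s: 15.9
tcp_pos: [0.5041, 0.2948, 0.0818]
eef_rot: [-180.0, 0.0, -50.0]
contact_force: [0.7, 0.5, -2.4]
gripper_width: 0.0355
```

```bash
python3 look.py w7 wrist; python3 look.py s7 scene
```

```text
15.9 [0.5041 0.2948 0.0818] [-179.97    0.    -49.98] [ 49.5  19.7 -21.5   0.  -48.8  -9.5] 0.0355
15.95 [0.5041 0.2948 0.0818] [-179.97    0.    -49.98] [ 49.5  19.7 -21.5   0.  -48.8  -9.5] 0.0353
```

View pics/w7.png

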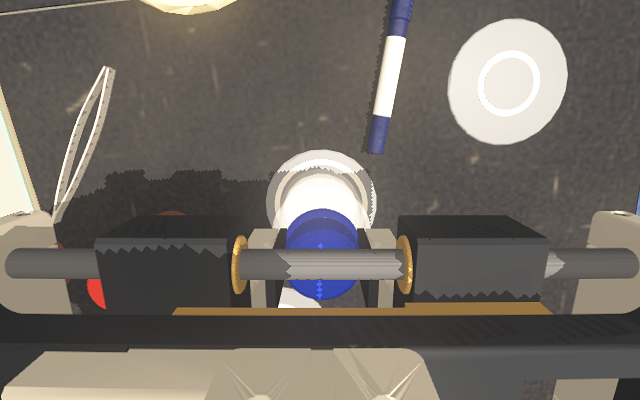

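Emit:
step_arm(
  commands=[
    [[0, 0, 1], 0],
    [[0, 0, 1], 0],
    [[0, 0, 1], 0],
    [[0, 0, 1], 0],
    [[0, 0, 0], 0],
    [[0, 0, 0], 0],
  ],
)

```text
time_s: 16.75
tcp_pos: [0.504, 0.2947, 0.0777]
eef_rot: [-180.0, -0.0, -50.0]
contact_force: [-0.6, -0.7, 0.4]
gripper_width: 0.0355
```

Contact: the weight has come off the tool. Release and back off.

Emit:
step_arm(
  commands=[
    [[0, 0, 0], 0],
    [[0, 0, 0], 0],
    [[0, 0, 0], 0],
    [[0, 0, 0], 0],
    [[0, 0, -5], 0],
    [[0, 0, -12], 0],
    [[0, 0, -20], 0],
    [[0, 0, -18], 0],
    [[0, 0, -10], 0],
    [[0, 0, -3], 0],
    [[0, 0, 0], 0],
  ],
  gripper=0.4,
)

```text
time_s: 18.12
tcp_pos: [0.5038, 0.2946, 0.1454]
eef_rot: [180.0, 0.0, -50.0]
contact_force: [0.0, 0.3, -0.4]
gripper_width: 0.0524
```

```bash
python3 look.py w8 wrist; python3 plan.py .47 .027 .145 -50 16
```

```text
18.125 [0.5038 0.2946 0.1454] [ 1.7999e+02  1.0000e-02 -4.9990e+01] [ 49.5  15.8 -17.5  -0.  -56.8  -9.5] 0.0524
from [0.5037 0.2945 0.1451] [180.   0. -50.] end [0.4697 0.027  0.1451] -50.0
[[[7, 7, 0], 0.0], [[8, 10, 0], 0.0], [[11, 11, 0], 0.0], [[11, 12, 0], 0.0], [[13, 14, 0], 0.0], [[13, 14, 0], 0.0], [[14, 15, 0], 0.0], [[15, 16, 0], 0.0], [[14, 15, 0], 0.0], [[14, 15, 0], 0.0], [[13, 15, 0], 0.0], [[13, 14, 0], 0.0], [[12, 12, 0], 0.0], [[10, 11, 0], 0.0], [[8, 9, 0], 0.0], [[7, 8, 0], 0.0]]
```

View pics/w8.png

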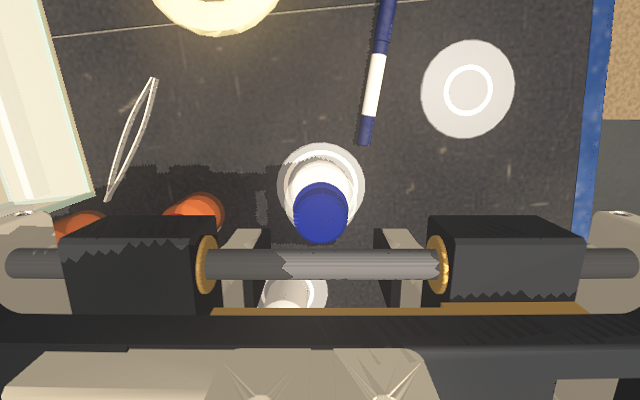

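The clear bottle stands in its ring, its cap at (321,212). I'll go to the flask by swinging toward the robot, to stay clear of the carousel arms.

```bash
python3 - <<'E'
from h import *
c=np.load("w8.npz")
for k,uv,z in [("cap",(321,212),.105),("large",(321,187),.003),("small",(468,89),.003)]:
    print(k,onplane(c,[uv],z)[0])
E
python3 plan.py .41 .20 .145 -50 7; sed -i 's/s=r.get_state(); p=np.array(s\["tcp_pos"\])/s=r.get_state(); p=np.array(P0 if P0 else s["tcp_pos"])/; s/^def go/P0=None\ndef go/' plan.py; python3 -c "
import plan; plan.P0=[.41,.20,.145]; plan.go([.470,.027,.145],-50,9)"
```

```text
cap [0.5083834  0.29054276 0.105     ]
large [0.50460086 0.29531924 0.003     ]
small [0.46222141 0.14458934 0.003     ]
from [0.5037 0.2945 0.1451] [180.   0. -50.] end [0.4103 0.2004 0.1451] -50.0
[[[1, 13, 0], 0.0], [[2, 19, 0], 0.0], [[2, 22, 0], 0.0], [[2, 24, 0], 0.0], [[2, 22, 0], 0.0], [[2, 19, 0], 0.0], [[1, 13, 0], 0.0]]
from [0.41  0.2   0.145] [180.   0. -50.] end [0.4702 0.0272 0.145 ] -50.0
[[[12, 5, 0], 0.0], [[18, 6, 0], 0.0], [[21, 8, 0], 0.0], [[23, 9, 0], 0.0], [[23, 9, 0], 0.0], [[23, 9, 0], 0.0], [[21, 8, 0], 0.0], [[18, 7, 0], 0.0], [[12, 4, 0], 0.0]]
```

Emit:
step_arm(
  commands=[
    [[1, 13, 0], 0],
    [[2, 19, 0], 0],
    [[2, 22, 0], 0],
    [[2, 24, 0], 0],
    [[2, 22, 0], 0],
    [[2, 19, 0], 0],
    [[1, 13, 0], 0],
    [[12, 5, 0], 0],
    [[18, 6, 0], 0],
    [[21, 8, 0], 0],
    [[23, 9, 0], 0],
    [[23, 9, 0], 0],
    [[23, 9, 0], 0],
    [[21, 8, 0], 0],
    [[18, 7, 0], 0],
    [[12, 4, 0], 0],
    [[0, 0, 0], 0],
    [[0, 0, 0], 0],
  ],
  gripper=0.4,
)

```text
time_s: 20.42
tcp_pos: [0.4708, 0.028, 0.1455]
eef_rot: [180.0, 0.0, -50.0]
contact_force: [0.2, -0.4, -0.6]
gripper_width: 0.0527
```

```bash
python3 look.py w9 wrist; python3 look.py t9 top
```

```text
20.425 [0.4708 0.028  0.1455] [180.     0.   -49.99] [ 27.4   5.4 -30.8  -0.  -53.8  12.6] 0.0527
20.475 [0.4707 0.0282 0.1456] [-180.      0.    -49.97] [ 27.4   5.4 -30.8  -0.  -53.8  12.6] 0.0526
```

View pics/w9.png

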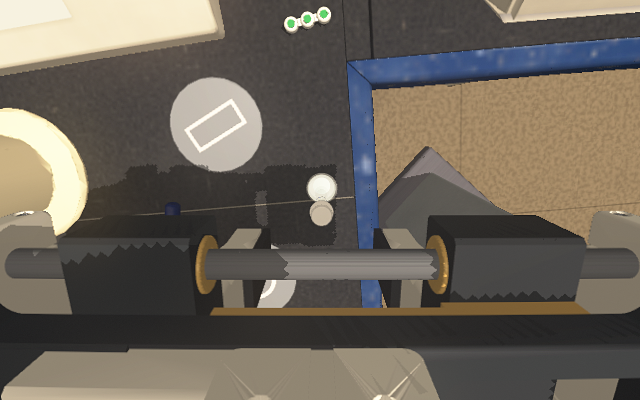

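View pics/t9.png

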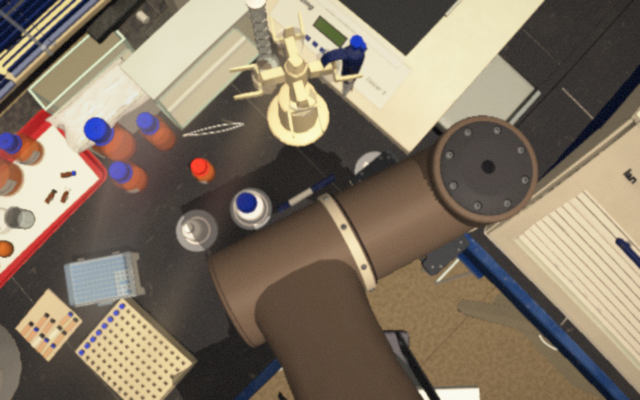

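Run:
```python
from h import *
c=np.load("w9.npz"); P=cloud(c)
for k,uv,z in [("flasktop",(321,212),.098),("bulb",(321,188),.015),("bar",(216,124),.003),("strip",(307,18.5),.010),("sA",(291,24),.01),("sB",(323,14),.01)]:
    print(k,onplane(c,[uv],z)[0])
print("rail",P[150:200:20,362], P[213,321])
c=np.load("t9.npz"); im=c["img"].astype(int)
b=((im[...,2]>120)&(im[...,0]<90)&(im[...,2]>im[...,1]+50)).astype(np.uint8)
n,l,s,ce=cv2.connectedComponentsWithStats(b)
for i in range(1,n):
    if s[i,4]>60:print("blue",s[i],ce[i],onplane(c,[ce[i]],.105)[0])
cv2.imwrite("pics/t9z.png",cv2.resize(c["img"][150:270,160:290,::-1],None,fx=5,fy=5,interpolation=cv2.INTER_CUBIC))
```

```text
flasktop [0.47401693 0.02562612 0.098     ]
bulb [0.47266338 0.02747039 0.015     ]
bar [0.58125375 0.04502528 0.003     ]
strip [ 0.57193081 -0.07315005  0.01      ]
sA [ 0.57938043 -0.0615282   0.01      ]
sB [ 0.56406386 -0.08413028  0.01      ]
rail [[ 0.46451417 -0.02188851 -0.00060357]
 [ 0.45228123 -0.00795646  0.00048684]
 [ 0.43950476  0.00638825  0.00052567]] [0.47361875 0.02610072 0.09821628]
blue [351  36  15  13 139] [357.56115108  42.18705036] [0.80886234 0.08878389 0.105     ]
blue [ 85 118  23  24 408] [ 95.42892157 128.87009804] [0.63758695 0.57887994 0.105     ]
blue [  0 133  14  17 198] [  6.04040404 140.54040404] [0.61727108 0.75918201 0.105     ]
blue [237 193  17  16 209] [244.86124402 200.8708134 ] [0.50361888 0.29428941 0.105     ]
```

View pics/t9z.png

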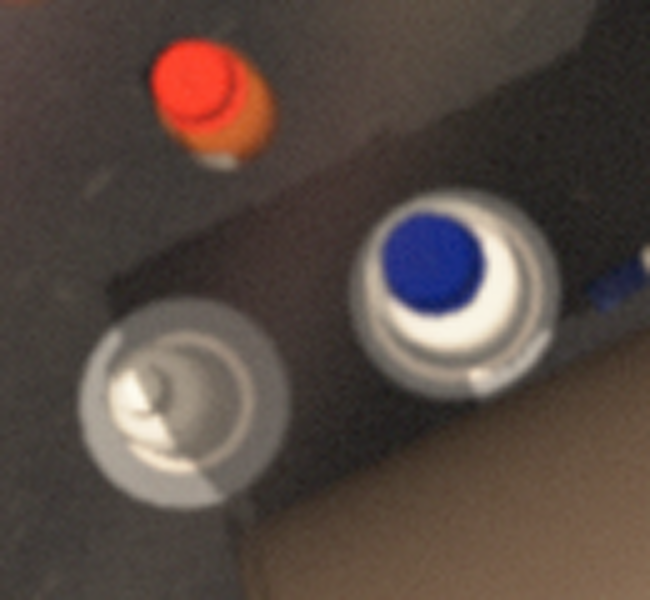

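Both placed bottles sit inside their rings, and the cap measures within 2 mm of the mat centre. In the wrist view the flask stopper is at (321,212). Descending on it.

Emit:
step_arm(
  commands=[
    [[2, 0, 8], 0],
    [[0, 0, 16], 0],
    [[0, 0, 20], 0],
    [[0, 0, 20], 0],
    [[0, 0, 14], 0],
    [[0, 0, 7], 0],
    [[0, 0, 2], 0],
    [[0, 0, 0], 0],
    [[0, 0, 0], 0],
  ],
)

```text
time_s: 21.65
tcp_pos: [0.4724, 0.0265, 0.0591]
eef_rot: [-179.9, -0.0, -50.0]
contact_force: [-0.2, -0.6, -0.0]
gripper_width: 0.0525
```

Emit:
step_arm(
  commands=[
    [[0, 0, 0], 0],
    [[0, 0, 0], 0],
    [[0, 0, 0], 0],
    [[0, 0, 0], 0],
    [[0, 0, 0], 0],
    [[0, 0, 0], 0],
    [[0, 0, 0], 0],
  ],
  gripper=1.0,
  grip_force=10,
)

```text
time_s: 22.52
tcp_pos: [0.472, 0.0263, 0.0585]
eef_rot: [180.0, 0.0, -50.0]
contact_force: [-1.2, 0.3, -0.7]
gripper_width: 0.0092
```

```bash
python3 look.py w10 wrist; python3 -c "
import plan; from plant import r
p=r.get_state()['tcp_pos']; plan.P0=[p[0],p[1],p[2]+.03]; plan.go([.4608,.1447,p[2]+.03],-50,10)"
```

```text
22.525 [0.472  0.0263 0.0585] [179.99   0.   -49.98] [ 27.1  12.3 -36.7  -0.  -41.   12.9] 0.0092
from [0.472  0.0263 0.0885] [180.   0. -50.] end [0.461  0.1451 0.0885] -50.0
[[[-6, -4, 0], 0.0], [[-9, -6, 0], 0.0], [[-10, -7, 0], 0.0], [[-12, -8, 0], 0.0], [[-12, -9, 0], 0.0], [[-12, -8, 0], 0.0], [[-12, -8, 0], 0.0], [[-10, -7, 0], 0.0], [[-9, -6, 0], 0.0], [[-6, -5, 0], 0.0]]
```

View pics/w10.png

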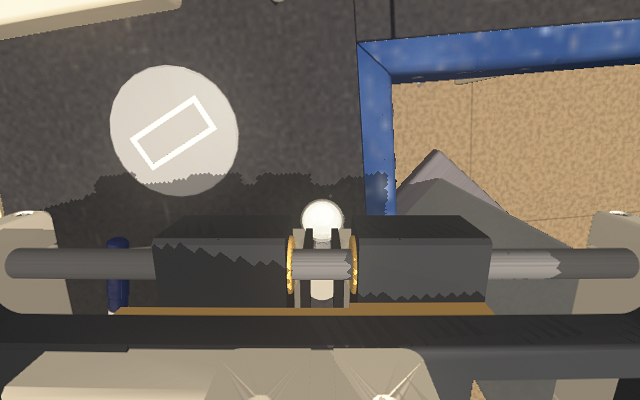

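```bash
python3 -c "
import plan; from plant import r
p=r.get_state()['tcp_pos']; plan.P0=[p[0],p[1],p[2]+.03]; plan.go([.4608,.1447,p[2]+.03],-20,10)"
```

```text
from [0.472  0.0263 0.0885] [180.   0. -50.] end [0.4604 0.1444 0.0885] -20.0
[[[-6, -4, 0], -2.0], [[-9, -7, 0], -2.5], [[-9, -8, 0], -3.0], [[-11, -9, 0], -4.0], [[-10, -11, 0], -3.5], [[-10, -11, 0], -3.5], [[-8, -11, 0], -4.0], [[-7, -11, 0], -3.0], [[-5, -9, 0], -2.5], [[-4, -6, 0], -2.0]]
```

Emit:
step_arm(
  commands=[
    [[0, 0, -4], 0],
    [[0, 0, -10], 0],
    [[0, 0, -11], 0],
    [[0, 0, -5], 0],
    [[-6, -4, 0], -2.0],
    [[-9, -7, 0], -2.5],
    [[-9, -8, 0], -3.0],
    [[-11, -9, 0], -4.0],
    [[-10, -11, 0], -3.5],
    [[-10, -11, 0], -3.5],
    [[-8, -11, 0], -4.0],
    [[-7, -11, 0], -3.0],
    [[-5, -9, 0], -2.5],
    [[-4, -6, 0], -2.0],
    [[0, 0, 0], 0],
    [[0, 0, 8], 0],
    [[0, 0, 10], 0],
    [[0, 0, 5], 0],
    [[0, 0, 0], 0],
  ],
)

```text
time_s: 24.95
tcp_pos: [0.4601, 0.144, 0.0649]
eef_rot: [179.9, 0.0, -20.0]
contact_force: [0.1, 0.7, 0.0]
gripper_width: 0.0091
```

```bash
python3 look.py w11 wrist
```

```text
24.95 [0.4601 0.144  0.0649] [ 1.7993e+02  4.0000e-02 -2.0010e+01] [ 40.8  12.6 -35.1  -0.  -42.4  29.2] 0.0091
```

View pics/w11.png

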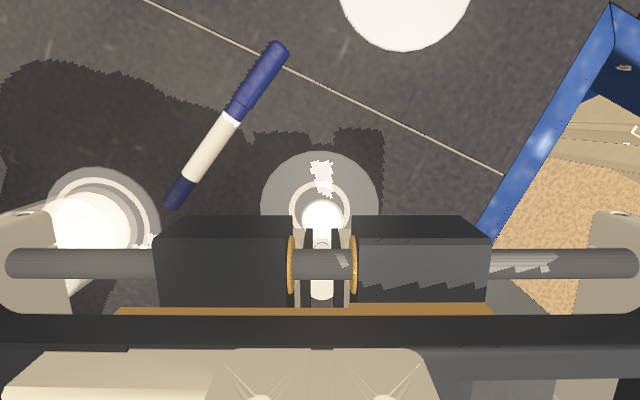

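The flask's bulb at (322,217) is centred in the small ring at (320,209). Lowering the last millimetres.

Emit:
step_arm(
  commands=[
    [[0, 0, 1], 0],
    [[0, 0, 1], 0],
    [[0, 0, 1], 0],
    [[0, 0, 0], 0],
    [[0, 0, 0], 0],
    [[0, 0, 0], 0],
  ],
)

```text
time_s: 25.75
tcp_pos: [0.4605, 0.1444, 0.0626]
eef_rot: [-180.0, -0.0, -20.0]
contact_force: [0.7, 0.1, -0.3]
gripper_width: 0.0095
```

Emit:
step_arm(
  commands=[
    [[0, 0, 1], 0],
    [[0, 0, 0], 0],
    [[0, 0, 0], 0],
    [[0, 0, 0], 0],
  ],
)

```text
time_s: 26.25
tcp_pos: [0.4604, 0.1444, 0.0615]
eef_rot: [180.0, 0.0, -20.0]
contact_force: [0.2, -0.2, -0.3]
gripper_width: 0.0091
```

Emit:
step_arm(
  commands=[
    [[0, 0, 0], 0],
    [[0, 0, 0], 0],
    [[0, 0, 0], 0],
    [[0, 0, 0], 0],
    [[0, 0, 0], 0],
    [[0, 0, -5], 0],
    [[0, 0, -12], 0],
    [[0, 0, -20], 0],
    [[0, 0, -20], 0],
    [[0, 0, -15], 0],
    [[0, 0, -5], 0],
    [[0, 0, 0], 0],
  ],
  gripper=0.6,
)

```text
time_s: 27.75
tcp_pos: [0.4604, 0.1444, 0.1387]
eef_rot: [-180.0, -0.0, -20.0]
contact_force: [0.8, 0.1, 0.1]
gripper_width: 0.0348
```

```bash
python3 look.py w12 wrist; python3 plan.py .571 -.0733 .11 -126.4 16
```

```text
27.75 [0.4604 0.1444 0.1387] [-1.7997e+02 -1.0000e-02 -1.9990e+01] [ 40.8   6.9 -30.1  -0.  -52.9  29.2] 0.0348
from [0.4602 0.1443 0.1382] [180.   0. -20.] end [ 0.5711 -0.073   0.1102] -126.5
[[[7, 6, 1], 4.0], [[9, 7, 1], 5.0], [[11, 8, 2], 6.0], [[14, 7, 2], 6.5], [[15, 7, 2], 7.5], [[18, 4, 2], 8.0], [[18, 2, 2], 8.0], [[19, -1, 2], 8.0], [[19, -3, 2], 8.5], [[18, -6, 2], 8.0], [[16, -8, 3], 8.0], [[14, -9, 2], 7.5], [[11, -11, 1], 6.5], [[9, -10, 2], 6.0], [[7, -9, 1], 5.0], [[4, -8, 1], 4.0]]
```

View pics/w12.png

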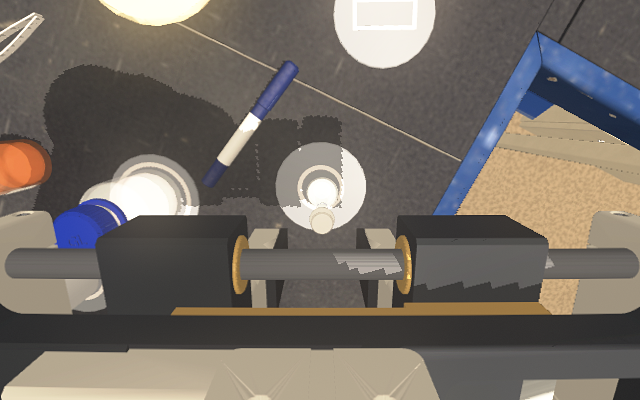

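Emit:
step_arm(
  commands=[
    [[7, 6, 0], 4.0],
    [[9, 7, 0], 5.0],
    [[11, 8, 0], 6.0],
    [[14, 7, 2], 6.5],
    [[15, 7, 2], 7.5],
    [[18, 4, 2], 8.0],
    [[18, 2, 2], 8.0],
    [[19, -1, 2], 8.0],
    [[19, -3, 3], 8.5],
    [[18, -6, 3], 8.0],
    [[16, -8, 3], 8.0],
    [[14, -9, 3], 7.5],
    [[11, -11, 3], 6.5],
    [[9, -10, 2], 6.0],
    [[7, -9, 2], 5.0],
    [[4, -8, 1], 4.0],
    [[0, 0, 0], 0],
    [[0, 0, 0], 0],
  ],
  gripper=0.6,
)

```text
time_s: 30.05
tcp_pos: [0.571, -0.0728, 0.108]
eef_rot: [180.0, -0.0, -126.4]
contact_force: [0.3, 0.5, 0.3]
gripper_width: 0.0347
```

```bash
python3 look.py w13 wrist; python3 look.py t13 top
```

```text
30.05 [ 0.571  -0.0728  0.108 ] [ 1.7995e+02 -4.0000e-02 -1.2641e+02] [ 12.2  17.3 -20.9  -0.  -51.8 -48.6] 0.0347
30.1 [ 0.5711 -0.0727  0.1082] [ 1.7997e+02 -3.0000e-02 -1.2641e+02] [ 12.2  17.3 -20.9  -0.  -51.8 -48.6] 0.0352
```

View pics/w13.png

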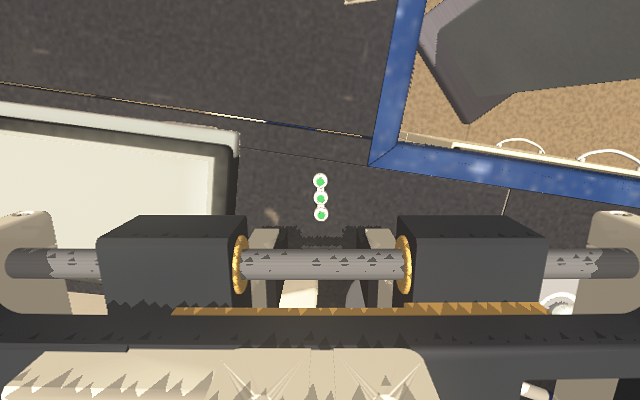

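View pics/t13.png

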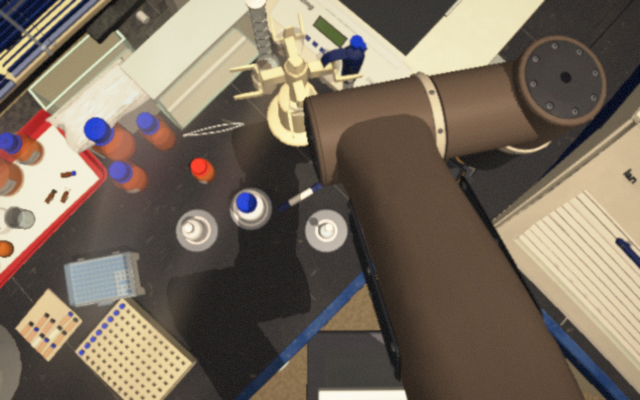

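Run:
```python
from h import *
c=np.load("w13.npz")
for uv in [(320,181),(320.3,198),(321,214.5)]: print(onplane(c,[uv],.010)[0])
c=np.load("t13.npz"); P=cloud(c); im=c["img"]
q=P[60:200,306:450].reshape(-1,3); q=q[q[:,2]>.33]
print(len(q),np.round(np.percentile(q,[0,2,50,98,100],axis=0),3))
for v in (110,140,170): print(np.round(P[v,306:345:6],3).tolist())
```

```text
[ 0.56388185 -0.08486422  0.01      ]
[ 0.57201136 -0.07346783  0.01      ]
[ 0.57983913 -0.06191815  0.01      ]
15930 [[0.381 0.033 0.462]
 [0.439 0.045 0.504]
 [0.506 0.115 0.536]
 [0.574 0.182 0.622]
 [0.591 0.186 1.018]]
[[0.381, 0.186, 1.018], [0.537, 0.18, 0.529], [0.537, 0.174, 0.531], [0.537, 0.168, 0.531], [0.537, 0.162, 0.531], [0.537, 0.157, 0.531], [0.536, 0.151, 0.534]]
[[0.64, 0.185, 0.011], [0.51, 0.18, 0.518], [0.506, 0.174, 0.534], [0.506, 0.168, 0.535], [0.506, 0.163, 0.533], [0.507, 0.157, 0.531], [0.506, 0.151, 0.535]]
[[0.581, 0.185, 0.001], [0.581, 0.173, 0.002], [0.482, 0.173, 0.507], [0.48, 0.168, 0.515], [0.48, 0.162, 0.516], [0.48, 0.156, 0.514], [0.478, 0.151, 0.527]]
```

Run:
```python
from h import *
from scipy.spatial import cKDTree
A=cloud(np.load("t13.npz")); A=A.reshape(-1,3); A=A[(A[:,2]>.33)&(A[:,2]<.75)]
a=np.radians(11.4); Rz=np.array([[np.cos(a),-np.sin(a)],[np.sin(a),np.cos(a)]])
B=A.copy(); B[:,:2]=A[:,:2]@Rz.T
C=np.concatenate([cloud(np.load(n+"0.npz")).reshape(-1,3) for n in("top","scene")])
C=C[(C[:,2]>.15)&(C[:,2]<.36)&(C[:,0]>.56)&(C[:,0]<.85)&(C[:,1]>.05)&(C[:,1]<.32)]
t=cKDTree(B[:,:2]); d,i=t.query(C[:,:2])
# carousel points under/near rotated arm
m=d<.03
print("near pts",m.sum())
for k in np.argsort(d)[:2000:120]: print(np.round(C[k],3),"d",round(d[k],3),"arm top",np.round(B[i[k]],3))
print("arm rotated x>.55:",np.round(B[B[:,0]>.56][::400],3)[:30])
S=cloud(np.load("s7.npz"))
```

```text
near pts 23
[0.596 0.157 0.232] d 0.024 arm top [0.574 0.149 0.503]
[0.604 0.211 0.241] d 0.045 arm top [0.564 0.189 0.493]
[0.624 0.194 0.258] d 0.06 arm top [0.564 0.188 0.496]
[0.626 0.184 0.227] d 0.062 arm top [0.568 0.163 0.501]
[0.628 0.184 0.247] d 0.064 arm top [0.572 0.154 0.502]
[0.628 0.205 0.226] d 0.066 arm top [0.564 0.189 0.493]
[0.632 0.193 0.265] d 0.069 arm top [0.564 0.188 0.496]
[0.631 0.211 0.255] d 0.071 arm top [0.564 0.189 0.493]
[0.688 0.101 0.239] d 0.08 arm top [0.616 0.065 0.545]
[0.655 0.175 0.252] d 0.085 arm top [0.576 0.143 0.503]
[0.687 0.119 0.241] d 0.089 arm top [0.614 0.068 0.545]
[0.693 0.113 0.243] d 0.091 arm top [0.616 0.065 0.545]
[0.697 0.107 0.265] d 0.092 arm top [0.616 0.065 0.545]
[0.683 0.13  0.233] d 0.093 arm top [0.596 0.098 0.501]
[0.704 0.097 0.221] d 0.093 arm top [0.616 0.065 0.545]
[0.696 0.115 0.19 ] d 0.094 arm top [0.616 0.065 0.545]
[0.705 0.1   0.281] d 0.096 arm top [0.616 0.065 0.545]
arm rotated x>.55: [[0.62  0.054 0.546]
 [0.615 0.027 0.548]
 [0.593 0.071 0.552]
 [0.595 0.043 0.551]
 [0.582 0.077 0.549]
 [0.597 0.006 0.548]
 [0.577 0.128 0.513]
 [0.581 0.039 0.551]
 [0.566 0.133 0.521]
 [0.566 0.083 0.547]
 [0.566 0.1   0.529]
 [0.567 0.046 0.55 ]
 [0.562 0.04  0.55 ]]
```

The three cups are in line at (320,181), (320,198) and (321,214), along the tool x axis, so the yaw is right. Descending.

Emit:
step_arm(
  commands=[
    [[0, 0, 8], 0],
    [[0, 0, 18], 0],
    [[0, 0, 22], 0],
    [[0, 0, 22], 0],
    [[0, 0, 16], 0],
    [[0, 0, 9], 0],
    [[0, 0, 5], 0],
    [[0, 0, 2], 0],
    [[0, 0, 0], 0],
    [[0, 0, 0], 0],
  ],
)

```text
time_s: 31.4
tcp_pos: [0.5717, -0.0728, 0.007]
eef_rot: [-180.0, 0.0, -126.5]
contact_force: [-0.2, 0.7, -1.2]
gripper_width: 0.0349
```

```bash
python3 look.py w14 wrist
```

```text
31.4 [ 0.5717 -0.0728  0.007 ] [-1.7997e+02  3.0000e-02 -1.2648e+02] [ 12.2  24.7 -26.3   0.  -39.  -48.7] 0.0349
```

View pics/w14.png

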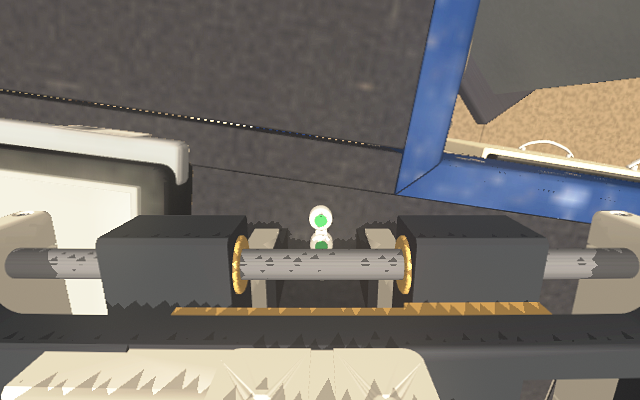

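Emit:
step_arm(
  commands=[
    [[0, 0, 2], 0],
    [[0, 0, 1], 0],
    [[0, 0, 1], 0],
    [[0, 0, 0], 0],
    [[0, 0, 0], 0],
  ],
)

```text
time_s: 32.08
tcp_pos: [0.5714, -0.0729, 0.0026]
eef_rot: [180.0, -0.0, -126.5]
contact_force: [0.3, -0.3, -0.3]
gripper_width: 0.0348
```

Emit:
step_arm(
  commands=[
    [[0, 0, 0], 0],
    [[0, 0, 0], 0],
    [[0, 0, 0], 0],
    [[0, 0, 0], 0],
    [[0, 0, 0], 0],
    [[0, 0, 0], 0],
  ],
  gripper=1.0,
  grip_force=10,
)

```text
time_s: 32.83
tcp_pos: [0.5715, -0.0729, 0.0026]
eef_rot: [-180.0, 0.0, -126.5]
contact_force: [-0.2, -0.1, 0.5]
gripper_width: 0.012
```

```bash
python3 look.py w15 wrist;  python3 -c "
import plan; from plant import r
p=r.get_state()['tcp_pos']; plan.P0=[p[0],p[1],p[2]+.04]; plan.go([.5798,.0457,p[2]+.04],-110,10)"
```

```text
32.825 [ 0.5715 -0.0729  0.0026] [-179.99    0.   -126.48] [ 12.2  25.1 -26.5   0.  -38.4 -48.7] 0.012
from [ 0.5714 -0.0729  0.0426] [-180.     0.  -126.5] end [0.5799 0.0454 0.0426] -110.0
[[[-6, 4, 0], -1.0], [[-9, 6, 0], -1.5], [[-11, 6, 0], -2.0], [[-13, 6, 0], -1.5], [[-13, 7, 0], -2.0], [[-13, 6, 0], -2.5], [[-13, 5, 0], -1.5], [[-12, 5, 0], -2.0], [[-10, 3, 0], -1.5], [[-7, 2, 0], -1.0]]
```

View pics/w15.png

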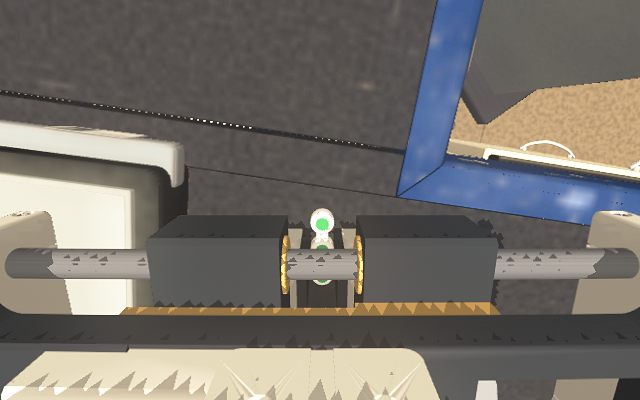

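The strip is gripped at 12.0 mm. Lift and carry it to the oblong mat.

Emit:
step_arm(
  commands=[
    [[0, 0, -5], 0],
    [[0, 0, -12], 0],
    [[0, 0, -14], 0],
    [[0, 0, -9], 0],
    [[-6, 4, 0], -1.0],
    [[-9, 6, 0], -1.5],
    [[-11, 6, 0], -2.0],
    [[-13, 6, 0], -1.5],
    [[-13, 7, 0], -2.0],
    [[-13, 6, 0], -2.5],
    [[-13, 5, 0], -1.5],
    [[-12, 5, 0], -2.0],
    [[-10, 3, 0], -1.5],
    [[-7, 2, 0], -1.0],
    [[0, 0, 0], 0],
    [[0, 0, 0], 0],
  ],
)

```text
time_s: 34.88
tcp_pos: [0.5797, 0.0451, 0.0425]
eef_rot: [180.0, -0.0, -110.0]
contact_force: [0.3, -0.3, 0.0]
gripper_width: 0.0119
```

```bash
python3 look.py w16 wrist; python3 look.py s16 scene
```

```text
34.875 [0.5797 0.0451 0.0425] [ 1.7999e+02 -1.0000e-02 -1.1001e+02] [ 23.7  22.3 -23.9  -0.  -43.8 -43.7] 0.0119
34.925 [0.5798 0.045  0.0425] [ 1.7999e+02 -1.0000e-02 -1.1002e+02] [ 23.7  22.3 -23.9  -0.  -43.8 -43.7] 0.0117
```

View pics/w16.png

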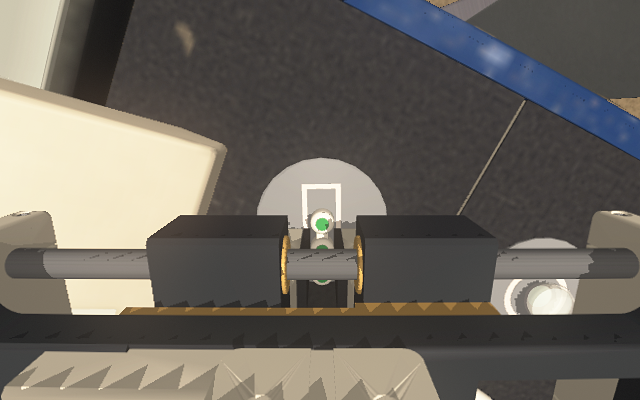

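View pics/s16.png

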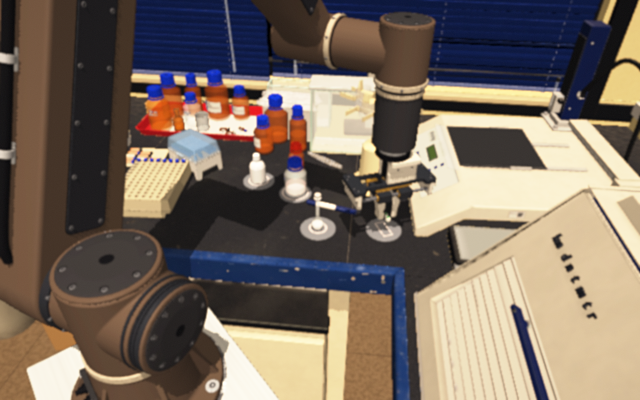

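Emit:
step_arm(
  commands=[
    [[0, 0, 6], 0],
    [[0, 0, 11], 0],
    [[0, 0, 10], 0],
    [[0, 0, 5], 0],
    [[0, 0, 2], 0],
    [[0, 0, 0], 0],
    [[0, 0, 1], 0],
    [[0, 0, 1], 0],
    [[0, 0, 0], 0],
    [[0, 0, 0], 0],
  ],
)

```text
time_s: 36.22
tcp_pos: [0.5799, 0.0454, 0.0066]
eef_rot: [-180.0, 0.0, -110.0]
contact_force: [-0.4, 0.8, -0.2]
gripper_width: 0.0119
```

```bash
python3 look.py w17 wrist
```

```text
36.225 [0.5799 0.0454 0.0066] [-179.99    0.   -109.99] [ 23.7  25.1 -25.6   0.  -39.3 -43.7] 0.0119
```

View pics/w17.png

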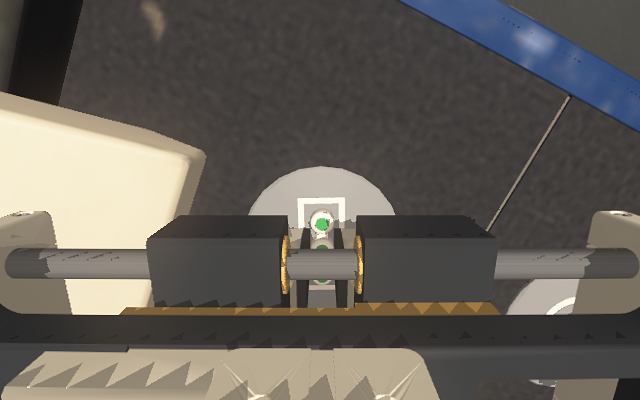

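Emit:
step_arm(
  commands=[
    [[0, 0, 1], 0],
    [[0, 0, 0], 0],
    [[0, 0, 0], 0],
  ],
)

```text
time_s: 36.65
tcp_pos: [0.5799, 0.0454, 0.0056]
eef_rot: [-180.0, 0.0, -110.0]
contact_force: [-0.3, -0.1, 0.3]
gripper_width: 0.0115
```

Emit:
step_arm(
  commands=[
    [[0, 0, 0], 0],
    [[0, 0, 0], 0],
    [[0, 0, 0], 0],
    [[0, 0, 0], 0],
    [[0, 0, 0], 0],
    [[0, 0, -4], 0],
    [[0, 0, -10], 0],
    [[0, 0, -18], 0],
    [[0, 0, -25], 0],
    [[0, 0, -25], 0],
    [[0, 0, -25], 0],
    [[0, 0, -20], 0],
    [[0, 0, -10], 0],
    [[0, 0, 0], 0],
  ],
  gripper=0.65,
)

```text
time_s: 38.4
tcp_pos: [0.5801, 0.0455, 0.1434]
eef_rot: [-179.9, 0.1, -110.0]
contact_force: [-0.3, 0.0, -0.4]
gripper_width: 0.0309
```

```bash
python3 look.py w18 wrist
```

```text
38.4 [0.5801 0.0455 0.1434] [-1.7994e+02  6.0000e-02 -1.0998e+02] [ 23.7  15.7 -17.9  -0.  -56.3 -43.7] 0.0309
```

View pics/w18.png

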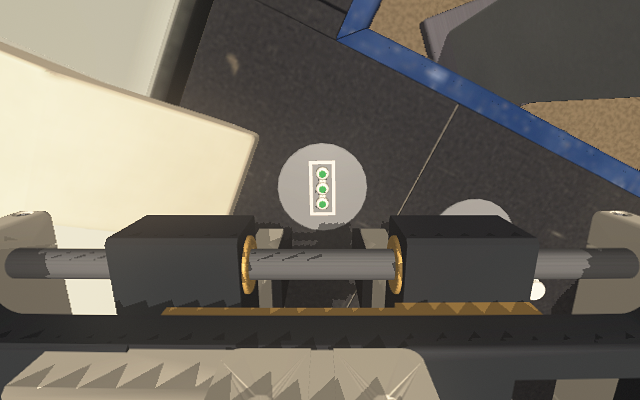

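The strip lies inside the oblong, its cups at (322,174), (322,189) and (322,204). I'll back off so the top camera can check everything.

Emit:
step_arm(
  commands=[
    [[0, 0, -20], 0],
    [[10, 0, -25], 0],
    [[20, 0, -20], 0],
    [[30, 0, 0], 0],
    [[30, 0, 0], 0],
    [[20, 0, 0], 0],
    [[10, 0, 0], 0],
    [[0, 0, 0], 0],
  ],
)

```text
time_s: 39.45
tcp_pos: [0.5388, -0.0677, 0.2073]
eef_rot: [180.0, -0.0, -110.0]
contact_force: [0.9, -0.5, 0.0]
gripper_width: 0.0308
```

```bash
python3 look.py t19 top; python3 look.py s19 scene
python3 - <<'E'
from h import *
c=np.load("t19.npz")
cv2.imwrite("pics/t19z.png",cv2.resize(c["img"][140:270,165:435,::-1],None,fx=2.9,fy=2.9,interpolation=cv2.INTER_CUBIC))
E
```

```text
39.45 [ 0.5388 -0.0677  0.2073] [ 1.7998e+02 -1.0000e-02 -1.1003e+02] [ 13.5   9.  -17.7  -0.  -63.4 -33.6] 0.0308
39.5 [ 0.5391 -0.0673  0.2074] [ 179.99   -0.   -110.01] [ 13.6   9.  -17.6  -0.  -63.4 -33.6] 0.0308
```

View pics/t19z.png

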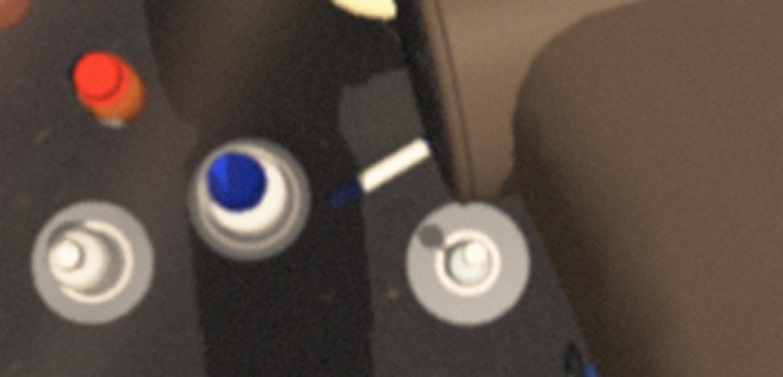

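View pics/s19.png

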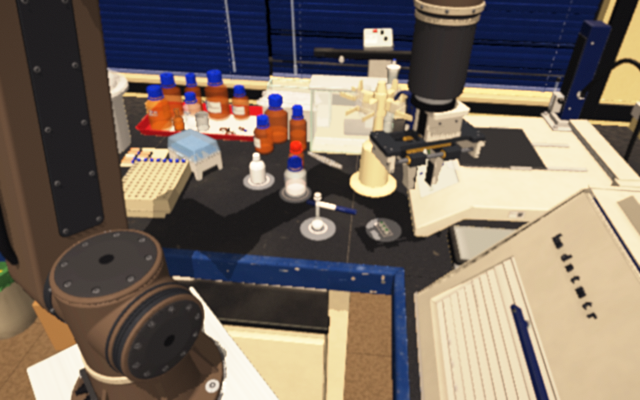

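Run:
```python
from h import *
c=np.load("t19.npz")
M={"med":(.458,.4013),"large":(.5024,.2949),"small":(.4593,.1449)}
def cr(x,y): return [(x+.5)/2.9-.5+165,(y+.5)/2.9-.5+140]
for k,uv,z,m in [("sq",(67,256),.085,"med"),("clear",(236,182),.105,"large"),("flask",(474,253),.101,"small"),("red",(101,77),.084,None)]:
    p=onplane(c,[cr(*uv)],z)[0]; print(k,np.round(p,4), None if m is None else np.round((p[:2]-M[m])*1000,1))
w=np.load("w18.npz")
for uv in [(322,174),(322,189),(322,204),(322,187.5)]: print(onplane(w,[uv],.013 if uv[1]!=187.5 else .003)[0])
from plant import close_job,r
print(r.get_state()["qd"].round(2)); print(close_job())
```

```text
sq [0.4558 0.4004 0.085 ] [-2.2 -0.9]
clear [0.5008 0.2921 0.105 ] [-1.6 -2.8]
flask [0.4581 0.145  0.101 ] [-1.2  0.1]
red [0.5708 0.3828 0.084 ] None
[0.57564936 0.03251828 0.013     ]
[0.58034714 0.04543476 0.013     ]
[0.58515424 0.05865191 0.013     ]
[0.58063502 0.0462119  0.003     ]
[ 0.37  0.07  0.06  0.16 -0.04  0.1 ]
the job is handed in; nothing more can be done
None
```

I put the white dropper bottle, the clear bottle, the flask and the strip on their mats, and handed the job in at about 39.5 s. The hand-in reports no verdict.

| Item | Camera used for the last check | Offset from mat centre |
|---|---|---|
| White dropper bottle | top | about 2 mm |
| Clear bottle | top | about 3 mm |
| Flask | top | about 1 mm |
| Strip | wrist | about 1 mm, in line with the oblong to within about 1° |

- **Upright:** The bottles and the flask looked upright in the last top and scene pictures, and the strip lay flat with its caps up inside the oblong.
- **Red-capped bottle:** It reads about 2 mm from its first measurement, which is within measuring error; I did not touch it.
- **Robot at hand-in:** The gripper was open and clear of everything, and the force readings stayed within a few N throughout.
- **Disagreements:** The top and wrist cameras differed by 2–4 mm on positions. Two wrist readings of the blue cap's centre were about 5 mm off because the cap was seen at a slant, so I used the top camera for it.
- **Not checked:** The arm hid the strip from the top camera at the end, so the wrist picture taken just after release is my last measurement of it. The final scene picture still showed it on its mat.

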